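# Close a quick-clamp pipe joint on the counter stand

### The job

Lay the loose flanged spool in the V rests of the sloping stand and push it down until its flange is flat against the fixed flange. Then swing the clamp ring over both flanges until it is fully shut, and swing the latch bolt upright into the ring's slot so that it holds. Leave the other things on the counter where they are.

Things in the scene. Friction and masses are not known exactly. Their poses are not given: they have to be found in the camera images.
- spool: Loose steel spool piece: a round pipe 34 mm across and 120 mm long with an equal round flange (60 mm across, 8 mm thick) at each end; both ends are alike. At the start it lies on its flanges on the counter, to the right or left of the stand. Origin at its middle, on its axis; x along its axis. 0.25 to 0.5 kg; it can roll.
- head: Clamp joint on the fixed stand (base plate 220 x 150 mm). x = pipe axis, climbing at 30 degrees from level, away from the robot; y level, to the left; z square to the slope, upward. Origin: centre of the upper face of the fixed pipe's flange (60 mm across, 8 mm thick, at x -8 to 0 mm), about 140 mm above the counter.
- seat (a point): Where the spool's middle belongs (head x 60, y 0, z 0 mm), its axis on head x, its end at x = 0. Two V rests at x 20 to 40 and 88 to 104 mm carry its 34 mm pipe on this axis; between them both sides are free for fingers. Let down a few mm uphill, it can be slid down the rests against the fixed flange; friction may hold it short. Bed plate 45 mm below the axis.
- lower_jaw (a point): Lowest inner point of the fixed lower half of the clamp: half round, 32 mm inner and 38 mm outer radius about the pipe axis, head x -13 to 13 mm, without cheeks, so a flange may lie in it up to 5 mm short of home.
- clamp_ring (a joint): Upper clamp half, steel, 76 mm across outside, 27 mm wide (head x -13.5 to 13.5). 0 = shut over the flanges (top at head z 38 mm), growing as it swings up and over to the left (rad, to 2.3); starts wide open at 1.7 to 2.1. Mass 0.15 kg; hinge friction 0.14 N m, so it stays where it is left.
- ring_hinge (a point): Hinge line of the ring: parallel to the pipe axis, on the left (head y 42, z 0 mm). The ring's groove is 20 mm wide (head x -10 to 10) between cheeks reaching in to 23.5 mm radius: it shuts over both flanges (16 mm together) only if the spool's flange is within 2 mm of the fixed one; else a cheek lands on its rim.
- ring_lug (a point): Top of the fork lug at the ring's free end, 94 mm from its hinge (shut: head y -52, z 10 mm). The lug is 22 mm wide along the pipe axis with a 10 mm slot for the latch bolt.
- latch_bolt (a joint): Swing bolt of the latch, a rod on the right of the joint. 0 = upright along head z, standing in the slot of the shut ring's lug (latched), growing as it swings out and down to the right (rad, to 1.95); starts out at 1.15 to 1.75. Friction 0.1 N m: it stays where it is left.
- latch_pivot (a point): Pivot line of the bolt: parallel to the pipe axis (head y -50, z -22 mm). The bolt's collar, 20 mm across, 36 to 46 mm from here, passes over the shut lug with 4 mm to spare and then holds it down; if the ring stands more than about 0.04 rad open the collar strikes the lug and the bolt cannot come upright.
- latch_grip (a point): Middle of the bolt's 10 mm round handle, on its axis, 72 mm from its pivot (the handle runs from 46 to 90 mm). Gripped by its sides (fingers closing along the pipe axis), it turns and creeps between the fingers as it is swung, so the last of the way is better pushed.
- carton_white: Bystander: white carton, 71 x 57 x 63 mm. Origin at the centre of its underside.
- tee_bronze: Bystander: pipe tee, 62 x 84 x 39 mm. Origin at the centre of its underside.
- big_nipple: Bystander: threaded hexagon nipple, 65 mm high. Origin at the centre of its underside.
- elbow: Bystander: pipe elbow, 34 x 59 x 59 mm. Origin at the centre of its underside.
- carton: Bystander: brown carton, 81 x 63 x 51 mm. Origin at the centre of its underside.
- calculator: Bystander: calculator lying flat, 138 x 78 x 20 mm. Origin at the centre of its underside.
- ball_valve: Bystander: ball valve standing on end with its lever up, 132 mm high. Origin at the centre of its underside.
Mind the look-alikes: they are no part of the job. Of the things shaped like the spool, the steel one is meant.

How it is judged:
On the way, in this order (a step that is already met when the one before it is completed fails the run):
1. the spool lies in the rests with its flange against the fixed flange (x of spool in the frame of head between 0.057 and 0.0625 m and y of spool in the frame of head between -0.003 and 0.003 m and z of spool in the frame of head between -0.003 and 0.003 m and angle between the x axis of spool and the x axis of head, either way round below 0.05 rad), for 0.2 s.
2. the clamp ring is shut round both flanges (all of step 1 and value of joint clamp_ring below 0.06 rad), for 0.2 s.
3. the latch bolt is upright over the shut ring (all of step 2 and value of joint latch_bolt below 0.12 rad), for 0.2 s.
At the end, for the whole second after the job is handed in: The spool rests in the stand at rest, its flange within 2.5 mm of the fixed one, its middle within 3 mm of the pipe axis each way and its axis within 0.05 rad of it; the clamp ring is within 0.06 rad of shut and the latch bolt within 0.12 rad of upright (all of step 3 and linear speed of spool below 0.02 m/s); the robot touches nothing.
It fails at once if a bystander is pushed more than 30 mm from its place (distance of any of carton_white, tee_bronze, big_nipple, elbow, carton, calculator, ball_valve from where it was at the start of the episode above 0.03 m).
It also fails if it takes over 72 s, if anything falls off the work surface, if the arm or the gripper's body presses on something with over 40 N, if the wrist force passes 120 N, or if a joint passes its speed limit or range.

### The arm

A 7-joint arm with a two-finger parallel gripper is mounted at the origin on a cart in front of the work surface, level with it; the furniture and walls round the work are solid. World frame = base frame: x ahead of the robot, y to its left, z up, the work surface at z = 0. Lengths are in m, angles in rad, forces in N, time in s.
With the tool pointing down it reaches from about 0.425 to 0.875 m from the base axis. Payload 4.7 kg.
Tool frame: the origin (TCP) lies midway between the tips of the shut fingers; the grasp point (between the pads) lies 19 mm behind it; z points along the fingers, y is the line along which they close (so a half turn about z gives the same grasp; the last joint's range is limited). The gripper opens to 87 mm and grips with 3 to 60 N. Pads are 19 mm wide; open, the fingers measure 117 mm over their backs; the gripper's body (75 mm by 190 mm) begins 51 mm behind the grasp point.
Start: joints at [-1.11, 0.321, -0.07, 1.45, 0.023, 1.371, -0.057], TCP at [0.281, 0.586, 0.187] pointing down, gripper open.
Joint ranges: [-2.86, 2.86], [-0.3, 2.09], [-1.38, 1.24], [0.06, 2.45], [-1.56, 4.7], [0.09, 2.05], [-2.69, 2.69]. Speed limits (rad/s): [2.57, 2.57, 3.14, 3.14, 3.14, 3.14, 3.14].

### API

Orientations are given as a rotation vector (axis times angle).
In Python, from bench import ctrl gives the robot as it stands. The module is installed in compiled form; this text tells all that it offers.
- The arm moves only by the shell command python3 -m handwheel 'ROWS' [FORCE]. ROWS is JSON, a list of rows, each a list of 7 numbers: the finger opening in m, from 0 to 0.087, then the shift along the tool's x, y, z in m, then the turn, a rotation vector about the tool's x, y, z in degrees. A call has 1 to 12 rows; each row shifts and turns the commanded pose from where the row before left it, along the tool's axes as they then stand; what a row does not reach is not made up. A row lasts 1/8 s, in which the tool goes at most 62.5 mm and 10.7 degrees, less where a joint would pass 70% of its speed; a pose out of reach is approached as far as the arm can. A call is refused whole if a number of a shift passes 0.0625 or a number of a turn 10.7, either way. A call with a gripper value outside its range is refused whole. The fingers move at their own pace and stop on an object; FORCE is the grip in N (left out, the last holds). Time passes only in rows, so rows that do not move let the fingers close. It gives the time, the measured TCP pose, the force, the opening and the grip force at its end, in the units of the state.
- ctrl.get_state(): the state, without advancing time (a new reading comes with each control period).
- ctrl.get_image(name): name is "scene" or "side" or "wrist"; returns (picture, depth): 420x560x3 uint8, blue, green, red; 420x560 float32, m along the optical axis (not along the pixel's ray), 0 where there is no reading.
- ctrl.camera_info(name): a dict with "intrinsics" (3x3 intrinsics, pixels), "R" (3x3) and "t" (3): a world point X has camera coordinates R X + t. Camera axes: x right, y down, z forward; pixel columns grow to the right and rows downward; lengths in m; the calibration is good to about 2 mm. The wrist camera is an equidistant fisheye: a pixel r from the principal point sees the ray r / f radians off the axis. A picture is of the moment at which its call begins: read the wrist's pose just before it. camera_info takes no time and is no camera call; for the wrist camera it gives the pose at the moment of the call.
- ctrl.close_job(): hands the job in; it is judged then, once.
The state is a dict: "time": time; "joint_positions": joint angles; "qd": joint speeds; "joint_torque": joint torques, N m; "position": TCP position; "tool_rot": TCP orientation; "ft_force": force on the tool from outside, world axes, zero at the start; "torque": the same for the moment, N m; "grip_width": opening from 0.0 (shut) to 1.0 (fully open); "grip_force": force on a finger pad.
Only numpy, scipy, OpenCV 4.12 (cv2) and the standard library are available. Lean on these libraries where they do the work, as an engineer would, in place of code of your own. Each camera call takes 0.05 s, during which the arm holds its last target. There are 200 camera calls.

## Working session

There is one attempt and no reset: what is moved stays moved. The work goes in short steps, Python scripts to look and compute and a shell command to move; the robot and the scene stay as the last step left them, time stands still between calls to the robot, and variables do not carry over. Pictures are saved under pics/ and viewed, at most 10 in all, crops included, and the job is handed in when it is done.

```bash
mkdir -p pics
cat > h.py <<'E'
import numpy as np, cv2
from bench import ctrl
from scipy.spatial.transform import Rotation as Rn
def cap(name,tag):
    ci=ctrl.camera_info(name); im,d=ctrl.get_image(name)
    cv2.imwrite(f'pics/{tag}.png',im); np.savez(f'{tag}.npz',im=im,d=d,K=ci['intrinsics'],R=ci['R'],t=ci['t'])
    return im,d
def ld(tag): return np.load(f'{tag}.npz')
def pts(z,fish=False):
    K,R,t,d=z['K'],z['R'],z['t'],z['d']
    v,u=np.mgrid[:d.shape[0],:d.shape[1]]
    x=(u-K[0,2])/K[0,0]; y=(v-K[1,2])/K[1,1]
    if fish:
        r=np.hypot(x,y)+1e-9; s=np.tan(np.minimum(r,1.5))/r; x=x*s;y=y*s
    P=np.stack([x*d,y*d,d],-1)
    W=(P-t)@R
    W[d<=0]=np.nan
    return W
E
python3 - <<'E'
from h import *
for n in('scene','side'):
    cap(n,n+'0'); z=ld(n+'0'); print(n,z['K'].round(1).tolist(),z['R'].round(3).tolist(),z['t'].round(3).tolist())
s=ctrl.get_state(); print(s)
a=cv2.imread('pics/scene0.png');
E
```

```text
scene [[381.7, 0.0, 285.9], [0.0, 381.7, 211.3], [0.0, 0.0, 1.0]] [[0.772, -0.635, -0.012], [-0.469, -0.557, -0.685], [0.429, 0.535, -0.728]] [-0.439, 0.41, 0.81]
side [[517.0, 0.0, 283.2], [0.0, 517.0, 198.3], [0.0, 0.0, 1.0]] [[0.985, -0.172, -0.022], [-0.125, -0.612, -0.781], [0.121, 0.772, -0.625]] [-0.585, 0.214, 1.338]
{'time': 0.1, 'joint_positions': array([-1.10989784,  0.32175764, -0.07008424,  1.45154805,  0.02261396,
        1.37078681, -0.05687741]), 'qd': array([-0.00080498, -0.00073839, -0.00049446, -0.00101717,  0.00071776,
        0.00205379, -0.00033421]), 'joint_torque': array([-5.71497571e-05, -4.92568660e+01, -4.05669333e-01, -3.13397992e+01,
       -6.40531350e-02,  3.94804578e-02,  6.27388999e-05]), 'position': array([0.28066661, 0.58567244, 0.18626772]), 'tool_rot': array([-6.95864324e-01, -3.06327275e+00,  2.65560690e-03]), 'ft_force': array([ 0.11143271, -0.5372386 , -0.2393948 ]), 'torque': array([ 0.01152671,  0.05107923, -0.02626143]), 'grip_force': 0.0, 'grip_width': 0.9989677719820365}
```

View pics/scene0.png

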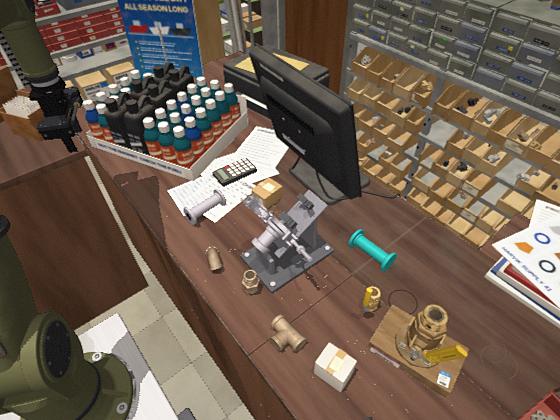

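View pics/side0.png

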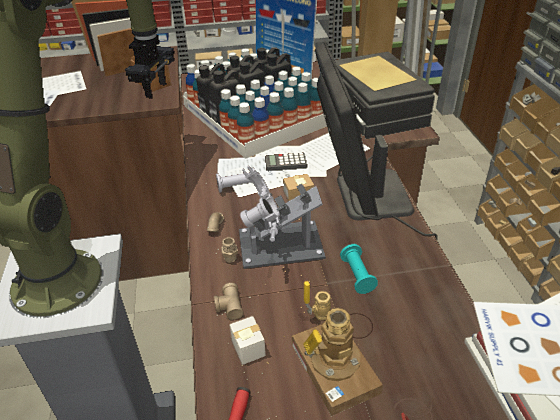

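The steel-grey spool is at about scene (205,207) and side (235,178). The teal one at scene (372,250) has the same shape but is the wrong material. I'll confirm the steel one in an enlarged crop and measure it.

Run:
```python
from h import *
z=ld('scene0'); c=cv2.resize(z['im'][165:295,175:345],None,fx=4.6,fy=4.6,interpolation=cv2.INTER_CUBIC); cv2.imwrite('pics/crop0.png',c)
z2=ld('side0'); c2=cv2.resize(z2['im'][155:275,210:335],None,fx=5,fy=5,interpolation=cv2.INTER_CUBIC); cv2.imwrite('pics/crop1.png',c2)
for n in('scene0','side0'):
    W=pts(ld(n)); 
    # spool region candidates
    m=(W[...,2]>0.006)&(W[...,2]<0.30)&(W[...,0]>0.3)&(W[...,0]<1)&(abs(W[...,1])<0.5)
    k,l,s,cc=cv2.connectedComponentsWithStats(m.astype(np.uint8))
    for i in range(1,k):
        if s[i,4]>60: print(n,s[i].tolist(),W[l==i].mean(0).round(3),W[l==i].min(0).round(3),W[l==i].max(0).round(3))
```

```text
scene0 [240, 94, 133, 200, 10844] [0.675 0.073 0.114] [ 0.426 -0.112  0.006] [0.999 0.396 0.3  ]
scene0 [178, 140, 31, 41, 664] [0.562 0.487 0.059] [0.522 0.458 0.006] [0.632 0.5   0.143]
scene0 [212, 158, 45, 28, 654] [0.668 0.4   0.017] [0.603 0.361 0.006] [0.74  0.447 0.024]
scene0 [183, 189, 43, 36, 572] [0.496 0.299 0.04 ] [0.436 0.273 0.006] [0.56  0.339 0.062]
scene0 [348, 229, 49, 43, 712] [ 0.756 -0.136  0.041] [ 0.73  -0.193  0.007] [ 0.793 -0.071  0.062]
scene0 [485, 238, 75, 71, 2824] [ 0.956 -0.434  0.075] [ 0.915 -0.5    0.006] [ 1.    -0.345  0.108]
scene0 [206, 246, 17, 25, 259] [0.414 0.121 0.035] [0.393 0.091 0.011] [0.443 0.172 0.048]
scene0 [362, 286, 18, 26, 359] [ 0.628 -0.243  0.065] [ 0.598 -0.253  0.007] [ 0.663 -0.215  0.134]
scene0 [367, 305, 102, 93, 5395] [ 0.613 -0.389  0.08 ] [ 0.559 -0.485  0.006] [ 0.717 -0.277  0.237]
scene0 [269, 314, 38, 38, 774] [ 0.427 -0.17   0.03 ] [ 0.395 -0.208  0.006] [ 0.459 -0.122  0.039]
scene0 [314, 343, 42, 49, 1232] [ 0.454 -0.299  0.054] [ 0.425 -0.335  0.006] [ 0.495 -0.256  0.067]
side0 [322, 106, 92, 114, 4160] [0.
[... 509 characters left out ...]
0.05 ]
side0 [221, 237, 17, 25, 300] [ 0.449 -0.013  0.042] [ 0.428 -0.028  0.007] [0.47  0.013 0.069]
side0 [340, 244, 38, 50, 885] [ 0.761 -0.141  0.039] [ 0.731 -0.196  0.006] [ 0.796 -0.071  0.061]
side0 [292, 281, 91, 134, 5817] [ 0.632 -0.398  0.07 ] [ 0.561 -0.487  0.006] [ 0.719 -0.218  0.237]
side0 [214, 283, 29, 36, 657] [ 0.432 -0.175  0.028] [ 0.398 -0.212  0.007] [ 0.46  -0.121  0.041]
side0 [465, 302, 66, 89, 2666] [ 0.96  -0.434  0.085] [ 0.917 -0.5    0.006] [ 1.    -0.344  0.11 ]
side0 [230, 316, 36, 48, 1151] [ 0.462 -0.309  0.05 ] [ 0.427 -0.338  0.006] [ 0.497 -0.259  0.068]
side0 [229, 387, 22, 33, 444] [ 0.429 -0.439  0.024] [ 0.405 -0.473  0.008] [ 0.453 -0.403  0.033]
```

View pics/crop0.png

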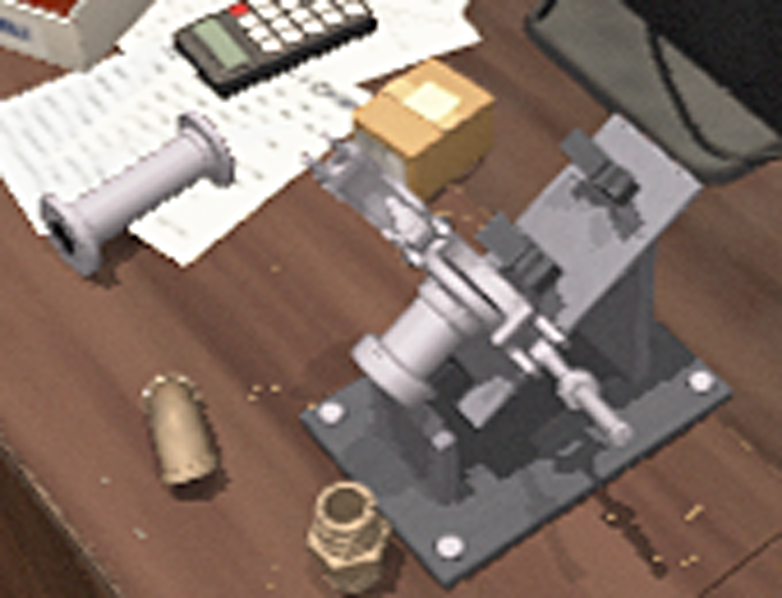

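View pics/crop1.png

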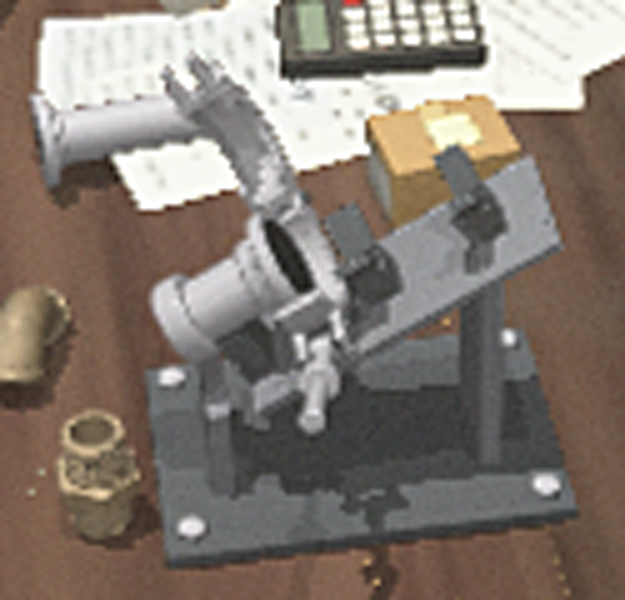

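The crops confirm the steel spool, lying left of the stand at scene (204,207). The bolt hangs to the right, and the ring is open to the left. Next I'll fit the spool axis and the stand frame.

```bash
cat > fit.py <<'E'
from h import *
from scipy.optimize import least_squares as LS
def spool(P):
    # horizontal axis line at z=.03: fit radius 17 (pipe)
    c=np.median(P,0); a0=np.linalg.svd((P-P.mean(0))[:,:2],full_matrices=False)[2][0]
    def loc(p,P):
        u=np.array([np.cos(p[0]),np.sin(p[0])]); q=P[:,:2]-c[:2]
        return q@u,q@np.array([-u[1],u[0]])-p[1]
    p=np.array([np.arctan2(a0[1],a0[0]),0.])
    for k in range(4):
        s,l=loc(p,P); r=np.hypot(l,P[:,2]-.03); m=(r<.024)&(r>.008)&(abs(s-(s.min()+s.max())/2)<.048)
        Q=P[m]; p=LS(lambda p:np.hypot(loc(p,Q)[1],Q[:,2]-.03)-.017,p,loss='soft_l1',f_scale=.002).x
    s,l=loc(p,P); r=np.hypot(l,P[:,2]-.03); f=s[(r<.032)&(r>.019)]
    return p[0],c[:2],p[1],np.percentile(s[r<.032],[1,99]),np.sort(f)[[2,-3]],m.sum()
if __name__=='__main__':
    for n in('scene0','side0'):
        z=ld(n); W=pts(z).reshape(-1,3); W=W[np.isfinite(W).all(1)]
        P=W[(W[:,2]>.008)&(W[:,2]<.065)&(W[:,0]>.42)&(W[:,0]<.575)&(W[:,1]>.255)&(W[:,1]<.345)]
        th,c,o,e,f,k=spool(P); u=np.array([np.cos(th),np.sin(th)]); nn=np.array([-u[1],u[0]])
        print(n,'spool yaw',np.degrees(th).round(2),'mid',(c+nn*o+u*e.mean()).round(4),(c+nn*o+u*f.mean()).round(4),e,f,k)
    A=[]
    for n in('scene0','side0'):
        W=pts(ld(n)).reshape(-1,3); W=W[np.isfinite(W).all(1)]
        A.append(W[(W[:,0]>.44)&(W[:,0]<.76)&(W[:,1]>-.13)&(W[:,1]<.12)&(W[:,2]>.004)&(W[:,2]<.27)])
    for B in A+[np.vstack(A)]:
        b=B[B[:,2]<.03]; r=cv2.minAreaRect(b[:,:2].astype(np.float32)); print('base',r,np.median(b[:,2]))
        rng=np.random.default_rng(0); best=(0,)
        for i in range(4000):
            t=B[rng.choice(len(B),3)]; n=np.cross(t[1]-t[0],t[2]-t[0]); L=np.linalg.norm(n)
            if L<1e-5: continue
            n/=L; n*=np.sign(n[2]); 
            if abs(np.degrees(np.arccos(n[2]))-30)>4: continue
            m=abs((B-t[0])@n)<.0025
            if m.sum()>best[0]: best=(m.sum(),m)
        m=best[1]; Q=B[m]; c0=Q.mean(0); n=np.linalg.svd(Q-c0)[2][2]; n*=np.sign(n[2])
        yaw=np.arctan2(-n[1],-n[0]); hx=np.array([np.cos(yaw)*n[2],np.sin(yaw)*n[2],np.hypot(n[0],n[1])]); hy=np.cross(n,hx)
        d=(Q-c0); print('bed n',n,'tilt',np.degrees(np.arccos(n[2])),'yaw',np.degrees(yaw),'c',c0,m.sum(),'ext y',np.percentile(d@hy,[1,99]),'x',np.percentile(d@hx,[1,99]))
        # fixed pipe: cylinder radius 17/30 about axis
        rel=(B-c0); X,Y,Z=rel@hx,rel@hy,rel@n-.045
        np.savez('stand.npz',c0=c0,hx=hx,hy=hy,n=n)
        s=(X<X[m].min()+.02)&(abs(Z)<.05)
        h,_=np.histogram(X[s],bins=np.arange(-.25,.1,.01)); print('hist',h)
E
python3 fit.py
```

```text
scene0 spool yaw -174.76 mid [0.4977 0.3082] [0.498  0.3082] [-0.06277763  0.05661463] [-0.06345873  0.05675933] 336
side0 spool yaw -175.56 mid [0.4973 0.3063] [0.4985 0.3064] [-0.07378345  0.04132946] [-0.07628659  0.04132602] 284
base ((0.5956631898880005, -0.01451132446527481), (0.3097076714038849, 0.22953087091445923), 0.18013229966163635) 0.012103850151975369
bed n [-0.5005799   0.00136334  0.86568927] tilt 30.038496224526337 yaw -0.15604603280970294 c [0.62253556 0.01195768 0.12451645] 946 ext y [-0.02929014  0.04345977] x [-0.13271721  0.07925025]
hist [ 0  0  0  1  8 56  0  0  0  0  0  0  0  0  0  0  0  0  0  0  0  0  0  0
  0  0  0  0  0  0  0  0  0  0]
base ((0.595293402671814, -0.00753512978553772), (0.24912020564079285, 0.30999457836151123), 88.84044647216797) 0.01093383701352882
bed n [-4.82700778e-01 -6.65134109e-04  8.75785086e-01] tilt 28.861973145495398 yaw 0.07895026251926003 c [0.62151149 0.00843482 0.12249977] 667 ext y [-0.03508129  0.0461572 ] x [-0.1941043   0.08244766]
hist [ 0  0  0  0  7 57 23  0  0  0  0  0  0  0  0  0  0  0  0  0  0  0  0  0
  0  0  0  0  0  0  0  0  0  0]
base ((0.5957677960395813, -0.006132379174232483), (0.24953269958496094, 0.31108057498931885), 89.52896881103516) 0.0115175878693099
bed n [-0.51164525 -0.00242055  0.85919339] tilt 30.773862794518415 yaw 0.2710598462590196 c [0.62260377 0.01026627 0.12406972] 1368 ext y [-0.02970859  0.04482631] x [-0.1814256   0.07877877]
hist [ 0  0  0  5 27 96  0  0  0  0  0  0  0  0  0  0  0  0  0  0  0  0  0  0
  0  0  0  0  0  0  0  0  0  0]
```

```bash
cat > plan.py <<'E'
from h import *
import json
def tool(yaw_deg,pitch=0):  # tool y = level across axis yaw; z down tilted forward by pitch (slope deg)
    R0=np.array([[-1,0,0],[0,1,0],[0,0,-1.]]).T  # columns x=-X,y=Y,z=-Z
    return Rn.from_euler('z',yaw_deg,degrees=True)*Rn.from_euler('y',-pitch,degrees=True)*Rn.from_matrix(R0)
def plan(pos,R,op,n,start=None):
    s=ctrl.get_state(); p,r=start or (s['position'],Rn.from_rotvec(s['tool_rot']))
    pos=np.array(pos,float)
    tot=(r.inv()*R).as_rotvec(degrees=True)
    rows=[]; 
    for k in range(n):
        rem=n-k
        d=np.round(r.inv().apply((pos-p)/rem),3); t=np.round((r.inv()*R).as_rotvec(degrees=True)/rem,1)
        rows.append([op,*map(float,d),*map(float,t)]); p=p+r.apply(d); r=r*Rn.from_rotvec(t,degrees=True)
    print(json.dumps(rows).replace('0.0,','0,').replace('0.0]','0]').replace(', ',','),'end',p.round(4),'err deg',np.degrees((r.inv()*R).magnitude()).round(2),'step',np.linalg.norm(d).round(4),t)
    return p,r
E
python3 - <<'E'
from plan import *
plan([.498,.308,.20],tool(5),.087,10)
E
```

```text
[[0.087,-0.032,-0.016,-0.001,-0,-0,-3.1],[0.087,-0.031,-0.017,-0.001,-0,-0,-3.1],[0.087,-0.03,-0.019,-0.001,-0,-0,-3.0],[0.087,-0.029,-0.02,-0.001,-0,-0,-3.1],[0.087,-0.027,-0.022,-0.002,-0,-0,-3.0],[0.087,-0.026,-0.023,-0.001,-0,-0,-3.1],[0.087,-0.025,-0.025,-0.002,-0,-0,-3.0],[0.087,-0.024,-0.026,-0.001,-0,-0,-3.1],[0.087,-0.022,-0.028,-0.002,-0,-0,-3.0],[0.087,-0.02,-0.028,-0.001,-0.1,-0,-3.1]] end [0.4977 0.3084 0.1996] err deg 0.04 step 0.0344 [-0.1 -0.  -3.1]
```

```bash
python3 -m handwheel '[[0.087,-0.032,-0.016,-0.001,0,0,-3.1],[0.087,-0.031,-0.017,-0.001,0,0,-3.1],[0.087,-0.03,-0.019,-0.001,0,0,-3.0],[0.087,-0.029,-0.02,-0.001,0,0,-3.1],[0.087,-0.027,-0.022,-0.002,0,0,-3.0],[0.087,-0.026,-0.023,-0.001,0,0,-3.1],[0.087,-0.025,-0.025,-0.002,0,0,-3.0],[0.087,-0.024,-0.026,-0.001,0,0,-3.1],[0.087,-0.022,-0.028,-0.002,0,0,-3.0],[0.087,-0.02,-0.028,-0.001,-0.1,0,-3.1],[0.087,0,0,0,0,0,0],[0.087,0,0,0,0,0,0]]'
python3 - <<'E'
from h import *
from fit import spool
cap('wrist','w1'); z=ld('w1'); print(z['K'],z['R'].round(3).tolist(),z['t'], (-z['R'].T@z['t']).round(3))
W=pts(z,True).reshape(-1,3); W=W[np.isfinite(W).all(1)]
P=W[(W[:,2]>.008)&(W[:,2]<.065)&(W[:,0]>.41)&(W[:,0]<.585)&(W[:,1]>.255)&(W[:,1]<.36)]
print(len(P)); th,c,o,e,f,k=spool(P); u=np.array([np.cos(th),np.sin(th)]); nn=np.array([-u[1],u[0]])
print('spool yaw',np.degrees(th).round(2),'mid',(c+nn*o+u*e.mean()).round(4),(c+nn*o+u*f.mean()).round(4),e,f,k)
E
```

```text
time: 1.6
position: [0.4971, 0.3095, 0.1999]
tool_rot: [0.137, -3.138, -0.003]
ft_force: [-0.3, -0.6, -0.1]
grip_width: 1.0
grip_force: 0.0
[[325.1922621    0.         282.80240204]
 [  0.         325.1922621  209.18908706]
 [  0.           0.           1.        ]] [[-0.087, 0.996, 0.003], [0.962, 0.083, 0.258], [0.257, 0.025, -0.966]] [-0.26561114 -0.53854984  0.26767258] [0.426 0.303 0.399]
3771
spool yaw 5.02 mid [0.499  0.3079] [0.4995 0.3079] [-0.06102755  0.05808736] [-0.06110034  0.05914704] 2521
```

View pics/w1.png

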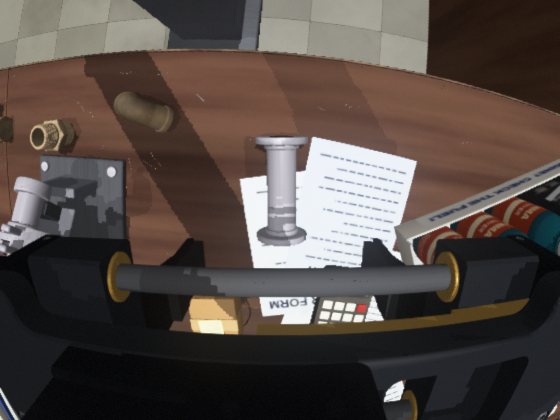

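```bash
python3 -m handwheel '[[0.087,-0.002,-0.002,0.035,0,0,0],[0.087,0,0,0.04,0,0,0],[0.087,0,0,0.04,0,0,0],[0.087,0,0,0.04,0,0,0],[0.087,0,0,0.034,0,0,0],[0.087,0,0,0,0,0,0],[0.03,0,0,0,0,0,0],[0.03,0,0,0,0,0,0],[0.03,0,0,0,0,0,0],[0.03,0,0,0,0,0,0],[0.03,0,0,0,0,0,0],[0.03,0,0,0,0,0,0]]' 30
python3 -m handwheel '[[0.02,0,0,0,0,0,0],[0.02,0,0,-0.03,0,0,0],[0.02,0,0,-0.06,0,0,0],[0.02,0,0,-0.06,0,0,0],[0.02,0,0,-0.06,0,0,0],[0.02,0,0,-0.03,0,0,0],[0.02,0,0,0,0,0,0]]' 45
```

```text
time: 3.15
position: [0.5001, 0.3074, 0.0113]
tool_rot: [-0.137, 3.139, 0.003]
ft_force: [0.9, 1.1, 0.2]
grip_width: 0.407
grip_force: 0.0
time: 4.03
position: [0.5015, 0.3078, 0.2546]
tool_rot: [-0.137, 3.133, 0.008]
ft_force: [0.4, -0.3, -0.9]
grip_width: 0.23
grip_force: 0.0
```

The fingers hadn't finished closing when I lifted, so the grasp missed. I'll reopen and measure again.

```bash
python3 -m handwheel '[[0.087,0,0,0,0,0,0],[0.087,0,0,0,0,0,0],[0.087,0,0,0,0,0,0],[0.087,0,0,0,0,0,0],[0.087,0,0,0,0,0,0],[0.087,0,0,0,0,0,0],[0.087,0,0,0,0,0,0],[0.087,0,0,0,0,0,0]]'
python3 - <<'E'
from h import *
from fit import spool
cap('wrist','w2'); z=ld('w2')
W=pts(z,True).reshape(-1,3); W=W[np.isfinite(W).all(1)]
P=W[(W[:,2]>.008)&(W[:,2]<.065)&(W[:,0]>.41)&(W[:,0]<.585)&(W[:,1]>.235)&(W[:,1]<.38)]
print(len(P),P.min(0),P.max(0)); th,c,o,e,f,k=spool(P); u=np.array([np.cos(th),np.sin(th)]); nn=np.array([-u[1],u[0]])
print('spool yaw',np.degrees(th).round(2),'mid',(c+nn*o+u*e.mean()).round(4),(c+nn*o+u*f.mean()).round(4),e,f,k)
E
```

```text
time: 5.03
position: [0.5, 0.307, 0.2513]
tool_rot: [-0.137, 3.139, 0.003]
ft_force: [-1.1, -0.9, 0.5]
grip_width: 0.983
grip_force: 0.0
2939 [0.43689637 0.27508658 0.01561494] [0.56131374 0.34201744 0.06249608]
spool yaw 5.0 mid [0.499  0.3079] [0.4994 0.3079] [-0.06066293  0.05899172] [-0.06071475  0.05987642] 1967
```

```bash
python3 -m handwheel '[[0.087,0,0,0.04,0,0,0],[0.087,0,0,0.05,0,0,0],[0.087,0,0,0.05,0,0,0],[0.087,0,0,0.05,0,0,0],[0.087,0,0,0.05,0,0,0],[0.02,0,0,0,0,0,0],[0.02,0,0,0,0,0,0],[0.02,0,0,0,0,0,0],[0.02,0,0,0,0,0,0],[0.02,0,0,0,0,0,0],[0.02,0,0,0,0,0,0],[0.02,0,0,0,0,0,0]]' 45
python3 -m handwheel '[[0.02,0,0,0,0,0,0],[0.02,0,0,0,0,0,0],[0.02,0,0,0,0,0,0],[0.02,0,0,0,0,0,0]]' 45
```

```text
time: 6.58
position: [0.5, 0.3074, 0.0113]
tool_rot: [-0.137, 3.139, 0.003]
ft_force: [-0.6, -0.0, -0.0]
grip_width: 0.294
grip_force: 0.0
time: 7.08
position: [0.5, 0.3074, 0.0113]
tool_rot: [-0.137, 3.139, 0.003]
ft_force: [0.1, 0.4, 0.8]
grip_width: 0.229
grip_force: 0.0
```

Run:
```python
from h import *
cap('wrist','w3'); im,_=cap('side','s3')
c=np.vstack([cv2.resize(ld('w3')['im'][60:330,150:420],(540,540)) ])
d=cv2.resize(im[130:230,180:230+50],(540,540))
cv2.imwrite('pics/c3.png',cv2.resize(np.hstack([c,d]),(800,400)))
```

```text
(no output)
```

View pics/c3.png

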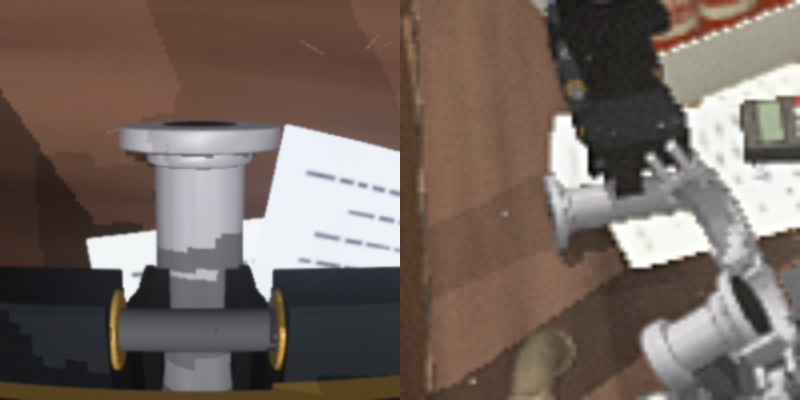

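The fingertips look higher than expected relative to the pipe. I'll check with the wrist depth and by closing fully.

```bash
python3 -m handwheel '[[0,0,0,0,0,0,0],[0,0,0,0,0,0,0],[0,0,0,0,0,0,0],[0,0,0,0,0,0,0]]' 45
python3 - <<'E'
from h import *
for n,f in(('w3',True),('s3',False)):
    z=ld(n); W=pts(z,f)
    s=z['im'].astype(int).max(2)<60
    m=s&(abs(W[...,0]-.5)<.06)&(abs(W[...,1]-.308)<.07)&(W[...,2]<.12)
    Q=W[m]; print(n,len(Q)); 
    if len(Q): 
        o=np.argsort(Q[:,2]); print(Q[o[::max(1,len(Q)//12)]].round(3))
z=ld('s3');W=pts(z);print(W[170:190:2,237].round(3))
E
```

```text
time: 7.68
position: [0.5006, 0.3078, 0.012]
tool_rot: [-0.137, 3.137, 0.004]
ft_force: [-0.3, 0.8, 4.2]
grip_width: 0.004
grip_force: 2.3
w3 4004
[[ 0.477  0.241 -0.001]
 [ 0.494  0.254  0.001]
 [ 0.491  0.249  0.001]
 [ 0.492  0.247  0.001]
 [ 0.496  0.239  0.002]
 [ 0.491  0.295  0.049]
 [ 0.49   0.292  0.062]
 [ 0.491  0.294  0.071]
 [ 0.489  0.321  0.079]
 [ 0.499  0.294  0.096]
 [ 0.498  0.295  0.097]
 [ 0.497  0.292  0.105]
 [ 0.491  0.291  0.119]]
s3 79
[[ 0.51   0.263 -0.008]
 [ 0.526  0.265 -0.005]
 [ 0.519  0.259 -0.003]
 [ 0.484  0.25  -0.002]
 [ 0.489  0.273 -0.001]
 [ 0.506  0.253 -0.   ]
 [ 0.477  0.244 -0.   ]
 [ 0.538  0.259  0.002]
 [ 0.501  0.287  0.049]
 [ 0.505  0.29   0.054]
 [ 0.505  0.291  0.057]
 [ 0.492  0.283  0.06 ]
 [ 0.502  0.283  0.063]
 [ 0.535  0.323  0.12 ]]
[[ 0.5    0.217  0.128]
 [ 0.5    0.219  0.12 ]
 [ 0.502  0.291  0.061]
 [ 0.502  0.287  0.056]
 [ 0.501  0.287  0.049]
 [ 0.501  0.295  0.036]
 [ 0.5    0.29   0.031]
 [ 0.499  0.288  0.025]
 [ 0.5    0.313 -0.001]
 [ 0.499  0.304 -0.002]]
```

The fingertips sit about 35 mm higher than the reported TCP implies: the dark points end at z≈0.047 and the pads shut above the pipe top. I'll open, go lower carefully, then close.

```bash
python3 -m handwheel '[[0.087,0,0,-0.003,0,0,0],[0.087,0,0,0,0,0,0],[0.087,0,0,0,0,0,0],[0.087,0,0,0,0,0,0],[0.087,0,0,0,0,0,0],[0.087,0,0,0,0,0,0],[0.087,0,0,0,0,0,0],[0.087,0,0,0,0,0,0],[0.087,0,0,0,0,0,0],[0.087,0,0,0.018,0,0,0],[0.087,0,0,0,0,0,0]]' 45
python3 - <<'E'
from h import *
cap('wrist','w4');cap('side','s4')
for n,f in(('w4',True),('s4',False)):
    z=ld(n); W=pts(z,f)
    s=z['im'].astype(int).max(2)<60
    m=s&(abs(W[...,0]-.5)<.03)&(abs(W[...,1]-.308)<.07)&(W[...,2]<.12)&(W[...,2]>.006)
    Q=W[m]; print(n,len(Q)); 
    if len(Q): 
        o=np.argsort(Q[:,2]); print(Q[o[::max(1,len(Q)//12)]].round(3))
s=ctrl.get_state(); R=Rn.from_rotvec(s['tool_rot']); z=ld('w4'); print('cam in tool',R.inv().apply(-z['R'].T@z['t']-s['position']))
E
```

```text
time: 9.05
position: [0.4983, 0.3063, -0.0061]
tool_rot: [0.137, -3.135, 0.001]
ft_force: [0.2, -0.4, -0.2]
grip_width: 0.995
grip_force: 0.0
w4 6746
[[0.494 0.262 0.029]
 [0.492 0.349 0.046]
 [0.484 0.353 0.058]
 [0.502 0.263 0.076]
 [0.499 0.258 0.08 ]
 [0.511 0.259 0.087]
 [0.493 0.258 0.095]
 [0.482 0.353 0.102]
 [0.482 0.353 0.108]
 [0.485 0.257 0.113]
 [0.477 0.352 0.116]
 [0.524 0.35  0.118]
 [0.482 0.256 0.12 ]]
s4 71
[[0.493 0.286 0.028]
 [0.509 0.252 0.035]
 [0.502 0.25  0.038]
 [0.5   0.257 0.041]
 [0.507 0.255 0.045]
 [0.5   0.254 0.047]
 [0.501 0.251 0.052]
 [0.495 0.249 0.055]
 [0.495 0.249 0.059]
 [0.51  0.251 0.062]
 [0.511 0.249 0.067]
 [0.499 0.249 0.069]
 [0.495 0.244 0.073]
 [0.508 0.249 0.076]
 [0.472 0.27  0.117]]
cam in tool [ 0.07215941 -0.00043224 -0.19722251]
```

```bash
python3 -m handwheel '[[0.087,0,0,0.01,0,0,0],[0.087,0,0,0.006,0,0,0],[0.02,0,0,0,0,0,0],[0.02,0,0,0,0,0,0],[0.02,0,0,0,0,0,0],[0.02,0,0,0,0,0,0],[0.02,0,0,0,0,0,0],[0.02,0,0,0,0,0,0],[0.02,0,0,0,0,0,0],[0.02,0,0,0,0,0,0],[0.02,0,0,0,0,0,0]]' 45
```

```text
time: 10.52
position: [0.5001, 0.3076, -0.0196]
tool_rot: [-0.137, 3.138, 0.003]
ft_force: [0.6, -0.2, 0.3]
grip_width: 0.379
grip_force: 45.0
```

```bash
python3 -m handwheel '[[0.02,0,0,-0.02,0,0,0],[0.02,0,0,-0.05,0,0,0],[0.02,0,0,-0.06,0,0,0],[0.02,0,0,-0.06,0,0,0],[0.02,0,0,-0.06,0,0,0],[0.02,0,0,-0.05,0,0,0],[0.02,0,0,0,0,0,0]]'
python3 - <<'E'
from plan import *
n=np.array([-.5,0,.866]); seat=np.array([.611,.005,.170])
plan(seat+.165*n-.0496*n,tool(0,30),.02,11)
E
```

```text
time: 11.4
position: [0.5017, 0.3077, 0.2841]
tool_rot: [-0.136, 3.133, 0.008]
ft_force: [0.5, 0.6, -4.4]
grip_width: 0.378
grip_force: 45.0
[[0.02,-0.002,-0.028,0.001,0.1,-2.7,0.4],[0.02,-0.002,-0.028,0.001,0.2,-2.7,0.4],[0.02,-0.003,-0.028,0.002,0.1,-2.7,0.4],[0.02,-0.003,-0.028,0.002,0.2,-2.7,0.4],[0.02,-0.003,-0.028,0.002,0.1,-2.7,0.5],[0.02,-0.003,-0.028,0.002,0.2,-2.7,0.4],[0.02,-0.003,-0.027,0.002,0.1,-2.7,0.5],[0.02,-0.003,-0.027,0.003,0.2,-2.7,0.4],[0.02,-0.003,-0.028,0.003,0.1,-2.7,0.5],[0.02,-0.003,-0.027,0.003,0.2,-2.7,0.4],[0.02,-0.003,-0.028,0.003,0.1,-2.6,0.5]] end [0.5531 0.0047 0.2694] err deg 0.06 step 0.0283 [ 0.1 -2.6  0.5]
```

```bash
python3 -m handwheel '[[0.02,-0.002,-0.028,0.001,0.1,-2.7,0.4],[0.02,-0.002,-0.028,0.001,0.2,-2.7,0.4],[0.02,-0.003,-0.028,0.002,0.1,-2.7,0.4],[0.02,-0.003,-0.028,0.002,0.2,-2.7,0.4],[0.02,-0.003,-0.028,0.002,0.1,-2.7,0.5],[0.02,-0.003,-0.028,0.002,0.2,-2.7,0.4],[0.02,-0.003,-0.027,0.002,0.1,-2.7,0.5],[0.02,-0.003,-0.027,0.003,0.2,-2.7,0.4],[0.02,-0.003,-0.028,0.003,0.1,-2.7,0.5],[0.02,-0.003,-0.027,0.003,0.2,-2.7,0.4],[0.02,-0.003,-0.028,0.003,0.1,-2.6,0.5],[0.02,0,0,0,0,0,0]]'
cat > head.py <<'E'
from h import *
from scipy.optimize import least_squares as LS
def cloud(tags):
    A=[]
    for n in tags:
        z=ld(n); W=pts(z,n[0]=='w').reshape(-1,3); W=W[np.isfinite(W).all(1)]; A.append(W)
    return np.vstack(A)
def frame(yaw=0.):
    R=(Rn.from_euler('z',yaw)*Rn.from_euler('y',-np.pi/6)).as_matrix(); return R # cols hx hy n
E
python3 - <<'E'
from head import *
cap('scene','scene1');cap('side','side1');cap('wrist','w5')
R=frame(); o=np.array([.559,.005,.14])
for tags in(['scene0'],['side0'],['w5']):
    W=cloud(tags); L=(W-o)@R
    for x0,x1,rad in((-.06,-.012,.017),(-.008,0.0,.030)):
        m=(L[:,0]>x0)&(L[:,0]<x1)&(np.hypot(L[:,1],L[:,2])<rad+.006)&(np.hypot(L[:,1],L[:,2])>rad-.006)&(L[:,2]>-.005)
        Q=L[m]; 
        if len(Q)<15: print(tags,'few',len(Q)); continue
        f=LS(lambda p:np.hypot(Q[:,1]-p[0],Q[:,2]-p[1])-rad,[0,0],loss='soft_l1',f_scale=.001); print(tags,rad,len(Q),f.x.round(4),np.median(abs(f.fun)).round(4))
    # bed plane height, and X profile of flange rim
    m=(abs(L[:,1])<.03)&(L[:,0]>.04)&(L[:,0]<.16)&(abs(L[:,2]+.045)<.008); print(' bed z',np.median(L[m,2]),m.sum())
    m=(L[:,2]>.021)&(L[:,2]<.034)&(abs(L[:,1])<.02); print(' flange X',np.histogram(L[m,0],np.arange(-.03,.031,.004))[0], '(-.03 step .004)')
    m=(L[:,2]>-.02)&(L[:,2]<.03)&(L[:,0]>.02)&(L[:,0]<.104)&(abs(L[:,1])<.06); print(' rests y',np.histogram(L[m,1],np.arange(-.05,.051,.01))[0])
    for a,b in((.015,.045),(.083,.109)):
        m=(L[:,2]>-.03)&(L[:,0]>a)&(L[:,0]<b)&(abs(L[:,1])<.05)&(L[:,2]<.03); 
        if m.sum()>5:
            q=L[m]; print('  rest',a,m.sum(),q.min(0).round(3),q.max(0).round(3))
# held spool
s=ctrl.get_state(); T=Rn.from_rotvec(s['tool_rot']).as_matrix(); print(s['position'],T.round(3).tolist())
c=np.array([.611,.005,.170])+.165*R[:,2]
for tags in(['scene1'],['side1'],['w5']):
    W=cloud(tags); L=(W-c)@R
    m=(abs(L[:,0])<.07)&(np.hypot(L[:,1],L[:,2])<.035); Q=L[m]; print(tags,m.sum(),Q.min(0).round(3) if m.sum() else '',Q.max(0).round(3) if m.sum() else '')
    q=Q[(abs(Q[:,0])<.045)&(np.hypot(Q[:,1],Q[:,2])<.022)&((abs(Q[:,0])>.014))]
    if len(q)>20:
        f=LS(lambda p:np.hypot(q[:,1]-p[0]-p[2]*q[:,0],q[:,2]-p[1]-p[3]*q[:,0])-.017,[0,0,0,0],loss='soft_l1',f_scale=.001); print('  spool y,z,dy/dx,dz/dx',f.x.round(4),len(q))
E
```

```text
time: 12.9
position: [0.5505, 0.0225, 0.2644]
tool_rot: [0.0, 2.676, -0.003]
ft_force: [0.5, -0.8, -5.8]
grip_width: 0.381
grip_force: 45.0
['scene0'] 0.017 103 [ 0.0136 -0.0016] 0.0022
['scene0'] 0.03 24 [ 0.0163 -0.0009] 0.0006
 bed z -0.0449094910811059 571
 flange X [ 0  0  1  5  2  7 14 13  0  0  0  0  0  0  0] (-.03 step .004)
 rests y [ 0  0  0  0 39 22  6 56 67  1]
  rest 0.015 135 [ 0.015 -0.034 -0.028] [ 0.041  0.043 -0.002]
  rest 0.083 105 [ 0.088 -0.009 -0.029] [ 0.104  0.04  -0.001]
['side0'] 0.017 92 [ 0.0089 -0.0025] 0.0023
['side0'] 0.03 18 [ 0.0094 -0.0033] 0.0014
 bed z -0.04669371498553239 475
 flange X [ 0  0  0  1  0  4 10 12  1  0  0  0  0  0  0] (-.03 step .004)
 rests y [ 0  0  0  4 35  5  6 54 45  2]
  rest 0.015 129 [ 0.015 -0.036 -0.029] [ 0.042  0.049 -0.003]
  rest 0.083 102 [ 0.089 -0.013 -0.029] [ 0.106  0.039 -0.002]
['w5'] 0.017 555 [ 0.0164 -0.0005] 0.0013
['w5'] 0.03 168 [ 0.0077 -0.0024] 0.0021
 bed z -0.04405011956673928 155
 flange X [  0   0   5  17  16  26 122  16   0   0   0   0   0   0   0] (-.03 step .004)
 rests y [0 0 0 0 0 0 0 0 0 0]
[0.55167743 0.02940602 0.26683295] [[-0.892, -0.01, 0.452], [-0.009, 1.0, 0.005], [-0.453, 0.0, -0.892]]
['scene1'] 338 [-0.063 -0.014 -0.017] [0.059 0.032 0.031]
  spool y,z,dy/dx,dz/dx [ 0.0154 -0.0022 -0.055  -0.0461] 42
['side1'] 654 [-0.062 -0.014 -0.031] [0.059 0.034 0.026]
  spool y,z,dy/dx,dz/dx [-0.0108  0.0013  0.0602  0.1519] 246
['w5'] 9392 [-0.062 -0.007 -0.027] [0.029 0.034 0.035]
  spool y,z,dy/dx,dz/dx [-0.001   0.0221  0.0249 -0.0462] 1651
```

View pics/w5.png

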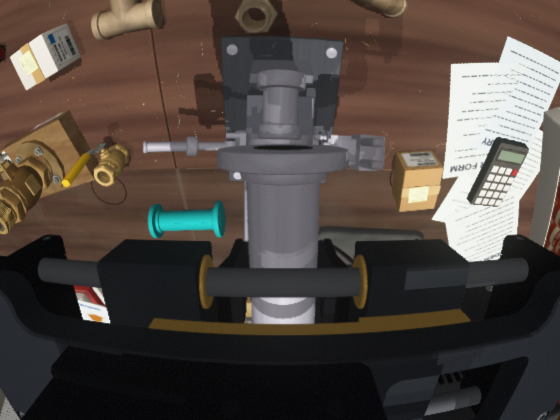

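```bash
python3 -m handwheel '[[0.02,0,0,0,0,0,0],[0.02,0,0,0,0,0,0]]'
python3 - <<'E'
from plan import *
n=np.array([-.5,0,.866]); seat=np.array([.612,.0195,.170])
plan(seat+.145*n-.0496*n,tool(0,30),.02,4)
E
```

```text
time: 13.3
position: [0.5527, 0.0312, 0.269]
tool_rot: [-0.018, 2.668, 0.005]
ft_force: [-0.5, 1.4, -4.6]
grip_width: 0.381
grip_force: 45.0
[[0.02,-0.001,-0.003,0.005,0.1,-0.7,0.2],[0.02,-0.001,-0.003,0.005,0.1,-0.7,0.2],[0.02,-0,-0.003,0.005,0.1,-0.7,0.1],[0.02,-0,-0.003,0.005,0.1,-0.8,0.2]] end [0.5641 0.0193 0.2523] err deg 0.02 step 0.0058 [ 0.1 -0.8  0.2]
```

```bash
python3 -m handwheel '[[0.02,-0.001,-0.003,0.005,0.1,-0.7,0.2],[0.02,-0.001,-0.003,0.005,0.1,-0.7,0.2],[0.02,0,-0.003,0.005,0.1,-0.7,0.1],[0.02,0,-0.003,0.005,0.1,-0.8,0.2],[0.02,0,0,0,0,0,0],[0.02,0,0,0,0,0,0]]'
cat > held.py <<'E'
from head import *
def cyl(L,xr,rad,y0=0,z0=0,slope=True,it=4,tol=.006,zmin=-1,ex=0):
    p=np.array([y0,z0,0,0.])
    for k in range(it):
        ry,rz=L[:,1]-p[0]-p[2]*L[:,0],L[:,2]-p[1]-p[3]*L[:,0]; r=np.hypot(ry,rz)
        m=(L[:,0]>xr[0])&(L[:,0]<xr[1])&(abs(r-rad)<tol)&(abs(L[:,0])>ex)&(rz>zmin); q=L[m]
        if len(q)<20: return p,len(q)
        n=4 if slope else 2
        f=LS(lambda a:np.hypot(q[:,1]-a[0]-(a[2]*q[:,0] if slope else 0),q[:,2]-a[1]-(a[3]*q[:,0] if slope else 0))-rad,p[:n],loss='soft_l1',f_scale=.001); p[:n]=f.x
    return p,len(q)
def measure(i):
    R=frame(); s=ctrl.get_state(); T=Rn.from_rotvec(s['tool_rot']).as_matrix(); print('tcp',s['position'].round(4),'tool in head axes rotvec deg',Rn.from_matrix(R.T@T@np.diag([-1,1,-1])).as_rotvec(degrees=True).round(2))
    c=s['position']-.0496*T[:,2]; print('pred centre',c.round(4))
    for n in('scene','side','wrist'):
        tag=n+i if n!='wrist' else 'w'+i
        cap(n,tag); W=cloud([tag])
        L=(W-c)@R; p,k=cyl(L,(-.048,.048),.017,tol=.008,ex=.013)
        m=(abs(L[:,0])<.075)&(np.hypot(L[:,1]-p[0],L[:,2]-p[1])<.031); x=L[m,0]
        print(n,'spool y,z',p[:2].round(4),'slopes',p[2:].round(4),k,'ends',np.percentile(x,[.5,99.5]).round(4))
        o=np.array([.560,.0195,.14]); L=(W-o)@R
        p,k=cyl(L,(-.055,-.012),.017,slope=False,zmin=-.002); p2,k2=cyl(L,(-.008,0),.030,slope=False,tol=.005)
        m=(L[:,2]>.021)&(L[:,2]<.031)&(abs(L[:,1])<.02)&(abs(L[:,0])<.03)
        print('   fixed pipe y,z',p[:2].round(4),k,'flange',p2[:2].round(4),k2,'flange x',np.percentile(L[m,0],[2,10,50,90,98]).round(4) if m.sum() else '')
if __name__=='__main__':
    import sys; measure(sys.argv[1])
E
python3 held.py 6
```

```text
time: 14.05
position: [0.5663, 0.0173, 0.2523]
tool_rot: [0.005, 2.618, -0.002]
ft_force: [0.7, 0.4, -4.4]
grip_width: 0.38
grip_force: 45.0
tcp [0.5663 0.0173 0.2523] tool in head axes rotvec deg [-0.12  0.03 -0.19]
pred centre [0.5415 0.0174 0.2953]
scene spool y,z [-0.0014  0.0014] slopes [-0.0252  0.0094] 84 ends [-0.0603  0.059 ]
   fixed pipe y,z [0.0041 0.0008] 227 flange [0.0042 0.0001] 78 flange x [-0.0198 -0.0149 -0.0053 -0.0007 -0.0002]
side spool y,z [-0.0012 -0.0007] slopes [0.0006 0.0052] 299 ends [-0.0598  0.0605]
   fixed pipe y,z [ 0.003  -0.0005] 179 flange [-0.0006 -0.0035] 77 flange x [-0.0127 -0.0068 -0.0028  0.0001  0.0011]
wrist spool y,z [-0.0001  0.0014] slopes [-0.0024 -0.0062] 6615 ends [-0.0603  0.0246]
   fixed pipe y,z [0.0051 0.0016] 2009 flange [0.0044 0.0006] 696 flange x [-0.0196 -0.0163 -0.0055 -0.0006  0.0006]
```

```bash
python3 -m handwheel '[[0.02,-0.002,0.004,0,0,0,0.2],[0.02,-0.002,0.003,0,0,0,0],[0.02,0,0,0.025,0,0,0],[0.02,0,0,0.025,0,0,0],[0.02,0,0,0.025,0,0,0],[0.02,0,0,0.025,0,0,0],[0.02,0,0,0,0,0,0],[0.02,0,0,0,0,0,0]]'; python3 held.py 7
```

```text
time: 15.2
position: [0.6201, 0.0243, 0.1684]
tool_rot: [0.01, 2.618, -0.0]
ft_force: [0.4, 0.2, -3.6]
grip_width: 0.38
grip_force: 45.0
tcp [0.6201 0.0243 0.1684] tool in head axes rotvec deg [-0.11 -0.02 -0.39]
pred centre [0.5952 0.0244 0.2114]
scene spool y,z [-0.0013  0.0012] slopes [-0.0331  0.0136] 83 ends [-0.0742  0.0588]
   fixed pipe y,z [0.0044 0.0009] 226 flange [ 0.0034 -0.0001] 79 flange x [-0.0198 -0.0148 -0.0054 -0.0009 -0.0002]
side spool y,z [-0.0013 -0.0001] slopes [-0.003  -0.0027] 224 ends [-0.0729  0.0606]
   fixed pipe y,z [ 0.003  -0.0008] 172 flange [ 0.0029 -0.0018] 61 flange x [-0.0184 -0.0102 -0.0035  0.0135  0.0182]
wrist spool y,z [-0.0003  0.0018] slopes [-0.0058 -0.0044] 6636 ends [-0.0743  0.0247]
   fixed pipe y,z [0.005  0.0016] 4590 flange [0.0043 0.0007] 1697 flange x [-0.0193 -0.016  -0.0049  0.0001  0.0069]
```

```bash
python3 -m handwheel '[[0.02,0.002,0,0.01,0,0,-0.4],[0.02,0,0,0.015,0,0,0],[0.02,0,0,0.012,0,0,0],[0.02,0,0,0,0,0,0]]';python3 -m handwheel '[[0.02,0,0,0.003,0,0,0],[0.02,0,0,0.002,0,0,0],[0.02,0,0,0,0,0,0]]'; python3 -m handwheel '[[0.02,0,0,0.002,0,0,0],[0.02,0,0,0,0,0,0]]'
```

```text
time: 15.85
position: [0.6356, 0.0239, 0.1321]
tool_rot: [0.001, 2.622, -0.003]
ft_force: [-0.4, -0.2, -5.6]
grip_width: 0.382
grip_force: 45.0
time: 16.23
position: [0.6392, 0.0237, 0.1307]
tool_rot: [0.001, 2.618, -0.003]
ft_force: [-1.0, -0.5, -3.2]
grip_width: 0.384
grip_force: 45.0
time: 16.48
position: [0.6401, 0.0229, 0.1296]
tool_rot: [0.002, 2.618, -0.004]
ft_force: [-6.8, -3.4, 3.3]
grip_width: 0.379
grip_force: 45.0
```

```bash
python3 -m handwheel '[[0.02,0,0,0,0,0,0],[0.02,0.002,0,0,0,0,0],[0.02,0.002,0,0,0,0,0],[0.02,0.001,0,0,0,0,0],[0.02,0,0,0,0,0,0]]' 15; python3 held.py 8
```

```text
time: 17.1
position: [0.6378, 0.023, 0.1283]
tool_rot: [0.002, 2.613, -0.004]
ft_force: [2.8, -4.8, 1.0]
grip_width: 0.386
grip_force: 15.0
tcp [0.6378 0.023  0.1283] tool in head axes rotvec deg [-0.17 -0.27 -0.04]
pred centre [0.6128 0.0231 0.1711]
scene spool y,z [-0.0011  0.0012] slopes [-0.0171  0.0353] 81 ends [-0.0745  0.0583]
   fixed pipe y,z [0.0043 0.0009] 229 flange [ 0.004  -0.0005] 80 flange x [-0.0165 -0.0081 -0.0008  0.0068  0.0081]
side spool y,z [-0.0034 -0.0066] slopes [0.0479 0.1942] 260 ends [-0.0746  0.0601]
   fixed pipe y,z [ 0.0026 -0.0011] 175 flange [-0.0032 -0.0059] 57 flange x [-0.015  -0.0083 -0.0047 -0.0007  0.0014]
wrist spool y,z [-0.0002  0.0012] slopes [-0.001  0.016] 7850 ends [-0.0746  0.0332]
   fixed pipe y,z [0.005  0.0016] 7866 flange [0.0042 0.0007] 3005 flange x [-0.0189 -0.0134 -0.0012  0.0067  0.0083]
```

```bash
python3 -m handwheel '[[0.02,0.002,0,0,0,0,0],[0.02,0.002,0,0,0,0,0],[0.02,0,0,0,0,0,0]]' 15; python3 -m handwheel '[[0.02,0.002,0,0,0,0,0],[0.02,0,0,0,0,0,0]]' 15;  python3 - <<'E'
from h import *
im,_=cap('wrist','w9'); cv2.imwrite('pics/c9.png',cv2.resize(im[60:260,170:400],None,fx=3,fy=3,interpolation=cv2.INTER_CUBIC))
E
```

```text
time: 17.62
position: [0.6379, 0.0232, 0.129]
tool_rot: [0.001, 2.605, -0.003]
ft_force: [13.3, -5.2, -0.9]
grip_width: 0.384
grip_force: 15.0
time: 17.88
position: [0.6379, 0.0232, 0.1295]
tool_rot: [0.001, 2.602, -0.002]
ft_force: [17.4, -5.6, -2.7]
grip_width: 0.386
grip_force: 15.0
```

View pics/c9.png

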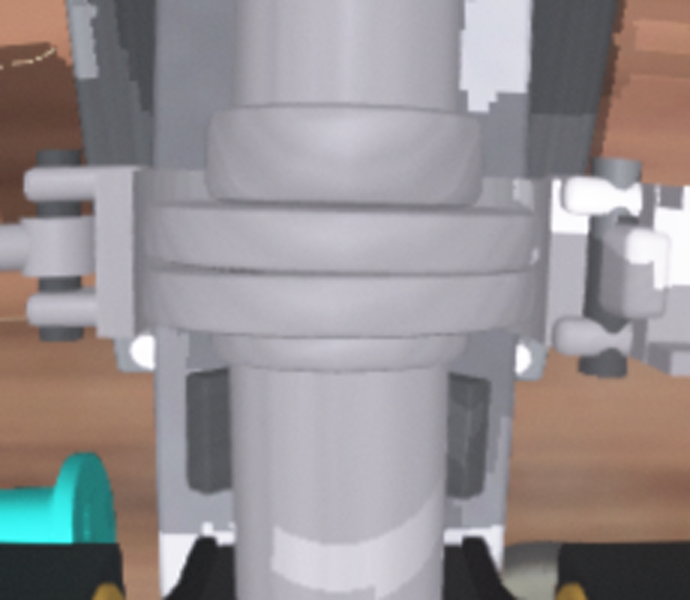

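Both flanges are in contact (seam in the crop at row 270, only a hairline shadow at its left end), with 17 N of push reaction. I'll release and measure.

```bash
python3 -m handwheel '[[0.06,0,0,0,0,0,0],[0.06,0,0,0,0,0,0],[0.06,0,0,0,0,0,0],[0.06,0,0,0,0,0,0],[0.06,0,0,0,0,0,0],[0.06,0,0,-0.02,0,0,0],[0.06,0,0,-0.04,0,0,0],[0.06,0,0,-0.05,0,0,0],[0.06,0,0,-0.04,0,0,0],[0.06,0,0,0,0,0,0]]'
cat > seatm.py <<'E'
from held import *
import sys
i=sys.argv[1]; R=frame(); o=np.array([.560,.0243,.14])
for n in('scene','side','wrist'):
    tag=n+i if n!='wrist' else 'w'+i
    cap(n,tag); W=cloud([tag]); L=(W-o)@R; C=L-[.06,0,0]
    p,k=cyl(C,(-.045,.048),.017,tol=.007,zmin=.0); f,kf=cyl(L,(-.05,-.025),.017,slope=False,zmin=-.002)
    m=(abs(C[:,0]-.055)<.02)&(np.hypot(C[:,1]-p[0],C[:,2]-p[1])<.031); e=np.percentile(C[m,0],[99]) if m.sum() else 0
    print(n,'spool y,z',p[:2].round(4),'slope',p[2:].round(4),k,'fixed',f[:2].round(4),kf,'upper end x-120mm',(np.array(e)-.06).round(4))
    # lines: ring points (left open) & bolt points (right)
    m=(abs(L[:,0])<.014)&(L[:,1]>.045)&(L[:,1]<.14)&(L[:,2]>-.02)&(L[:,2]<.12); q=L[m]
    if len(q)>20:
        a=np.degrees(np.arctan2(q[:,2],q[:,1]-.042)); r=np.hypot(q[:,2],q[:,1]-.042); print('  ring: far pts r',np.percentile(r,98).round(4),'polar at far',np.median(a[r>.075]).round(1),len(q),'x',np.percentile(q[:,0],[2,98]).round(3))
    m=(abs(L[:,0])<.012)&(L[:,1]<-.05)&(L[:,1]>-.16)&(L[:,2]>-.08)&(L[:,2]<.06); q=L[m]
    q=q[(np.hypot(q[:,1]+.05,q[:,2]+.022)>.048)&(np.hypot(q[:,1]+.05,q[:,2]+.022)<.092)] if len(q) else q
    if len(q)>5: print('  bolt angle from head z',np.median(np.degrees(np.arctan2(-(q[:,1]+.05),q[:,2]+.022))).round(1),len(q),'x',np.median(q[:,0]).round(4))
E
python3 seatm.py 10
```

```text
time: 19.18
position: [0.5638, 0.0255, 0.2517]
tool_rot: [-0.001, 2.625, -0.003]
ft_force: [0.0, 0.2, -0.4]
grip_width: 0.687
grip_force: 0.0
scene spool y,z [-0.0025  0.0004] slope [-0.0292  0.0049] 475 fixed [0.0003 0.0004] 128 upper end x-120mm [-0.0007]
  ring: far pts r 0.0989 polar at far 76.5 277 x [-0.012  0.013]
  bolt angle from head z 64.0 69 x -0.0031
side spool y,z [-0.0035 -0.0013] slope [-0.0247  0.0039] 386 fixed [-0.0014 -0.0011] 103 upper end x-120mm [0.0011]
  ring: far pts r 0.0963 polar at far 77.2 289 x [-0.012  0.014]
  bolt angle from head z 66.1 44 x 0.0001
wrist spool y,z [-0.0024  0.0011] slope [-0.026   0.0029] 3754 fixed [0.0004 0.0011] 1101 upper end x-120mm [-0.0044]
  ring: far pts r 0.1007 polar at far 75.8 2139 x [-0.011  0.013]
  bolt angle from head z 63.2 527 x -0.0025
```

Step 1 looks met: the spool and fixed pipe line up, which also gives a stand yaw of about -1.5°, and the end sits within 1 mm. Next is the ring. I'll push it with shut fingers, from outside left, then press it down.

```bash
cat > hp.py <<'E'
from plan import *
YAW=-.027; O=np.array([.560,.0235,.14]); OFF=.034
RH=(Rn.from_euler('z',YAW)*Rn.from_euler('y',-np.pi/6))
def htool(rx=0): # rx: turn about head x, deg
    return RH*Rn.from_euler('x',rx,degrees=True)*Rn.from_matrix(np.diag([-1.,1,-1]))
def E():
    s=ctrl.get_state(); r=Rn.from_rotvec(s['tool_rot']); e=RH.inv().apply(s['position']-OFF*r.as_matrix()[:,2]-O)
    f=RH.inv().apply(s['ft_force']); print('E head mm',(e*1000).round(1),'F head',f.round(1),'t',round(s['time'],2)); return e
def go(x,y,z,op,n,rx=0,start=None):
    R=htool(rx); p=O+RH.apply(np.array([x,y,z])/1000)+OFF*R.as_matrix()[:,2]
    return plan(p,R,op,n,start)
E
python3 - <<'E'
from hp import *
import hp; hp.E()
s=go(0,100,129,0,6); s=go(0,100,72,0,3,start=s); s=go(0,40,72,0,3,start=s)
E
```

```text
E head mm [ 57.1   1.2 127.3] F head [-0.3 -0.6  0.5] t 19.32
[[0,0.009,0.017,-0,0.1,-0.1,0.2],[0,0.009,0.017,-0,0.1,-0.1,0.2],[0,0.009,0.016,-0,0.1,-0.1,0.2],[0,0.009,0.016,-0,0.1,-0.1,0.3],[0,0.01,0.017,-0,0.1,-0.1,0.2],[0,0.009,0.016,-0.001,0.1,-0.1,0.3]] end [0.5154 0.1245 0.2226] err deg 0.04 step 0.0184 [ 0.1 -0.1  0.3]
[[0,0,0,0.019,0,0,-0],[0,0,0,0.019,0,0,-0],[0,0,0,0.019,0,0,-0]] end [0.5439 0.1237 0.1732] err deg 0.04 step 0.019 [ 0.  0. -0.]
[[0,0,-0.02,0,0,0,-0],[0,0,-0.02,0,0,0,-0],[0,0,-0.02,0,0,0,-0]] end [0.5423 0.0638 0.1732] err deg 0.04 step 0.02 [ 0.  0. -0.]
```

```bash
python3 -m handwheel '[[0,0,0.017,0,0.1,-0.1,0.2],[0,0.009,0.017,0,0.1,-0.1,0.2],[0,0.009,0.016,0,0.1,-0.1,0.2],[0,0.009,0.016,0,0.1,-0.1,0.3],[0,0.01,0.017,0,0.1,-0.1,0.2],[0,0.009,0.016,-0.001,0.1,-0.1,0.3],[0,0.009,0,0,0,0,0],[0,0,0,0.019,0,0,0],[0,0,0,0.019,0,0,0],[0,0,0,0.019,0,0,0],[0,0,0,0,0,0,0]]' 30
python3 - <<'E'
import hp; hp.E(); s=hp.go(0,-5,72,0,10); hp.go(0,-30,72,0,2,start=s)
E
```

```text
time: 20.7
position: [0.5579, 0.1261, 0.1684]
tool_rot: [0.039, 2.63, -0.018]
ft_force: [-0.0, -0.1, -0.0]
grip_width: 0.006
grip_force: 0.0
E head mm [ 10.4 102.7  61. ] F head [-0.  -0.1  0. ] t 20.7
[[0,0.001,-0.011,-0.001,-0,-0.1,-0],[0,0.001,-0.011,-0.001,-0,-0.1,-0],[0,0.001,-0.011,-0.001,-0,-0.1,-0],[0,0.001,-0.011,-0.001,-0.1,-0.1,-0],[0,0.001,-0.011,-0.001,-0,-0,-0],[0,0.001,-0.011,-0.001,-0.1,-0.1,-0],[0,0.001,-0.01,-0.001,-0,-0,-0],[0,0.001,-0.011,-0.001,-0.1,-0.1,-0],[0,0.001,-0.01,-0.001,-0,-0,-0],[0,0.001,-0.011,-0.001,-0.1,-0.1,-0.1]] end [0.541  0.0186 0.1725] err deg 0.04 step 0.0111 [-0.1 -0.1 -0.1]
[[0,-0,-0.012,-0,0,0,0],[0,-0,-0.013,-0,0,0,0]] end [ 0.5403 -0.0064  0.1725] err deg 0.04 step 0.013 [0. 0. 0.]
```

```bash
python3 -m handwheel '[[0,0.01,0,-0.01,0,-0.4,-0.3],[0,0,0,0,0,0,0],[0,0,-0.011,0,0,0,0],[0,0,-0.011,0,0,0,0],[0,0,-0.011,0,0,0,0],[0,0,-0.011,0,0,0,0],[0,0,-0.011,0,0,0,0]]'
python3 - <<'E'
import hp; hp.E()
E
python3 -m handwheel '[[0,0,-0.011,0,0,0,0],[0,0,-0.011,0,0,0,0],[0,0,-0.011,0,0,0,0],[0,0,-0.011,0,0,0,0],[0,0,-0.011,0,0,0,0],[0,0,-0.011,0,0,0,0],[0,0,-0.01,0,0,0,0],[0,0,0,0,0,0,0]]'
python3 - <<'E'
import hp; hp.E()
from h import *
ims=[cap(n,t)[0] for n,t in(('scene','scene11'),('side','side11'))]
a=cv2.resize(ims[0][165:295,200:345],(400,360),interpolation=cv2.INTER_CUBIC);b=cv2.resize(ims[1][130:275,200:345],(400,360),interpolation=cv2.INTER_CUBIC)
cv2.imwrite('pics/c11.png',np.hstack([a,b]))
E
```

```text
time: 21.58
position: [0.5431, 0.0766, 0.1788]
tool_rot: [0.029, 2.618, -0.011]
ft_force: [-30.5, 5.1, 29.0]
grip_width: 0.004
grip_force: 19.9
E head mm [ 3.5 52.6 76.7] F head [-12.    4.3  40.4] t 21.57
time: 22.58
position: [0.5451, -0.0042, 0.1744]
tool_rot: [0.035, 2.621, -0.018]
ft_force: [-0.6, -0.6, -0.2]
grip_width: 0.007
grip_force: 0.1
E head mm [  5.1 -27.9  70.9] F head [-0.6 -0.6  0.1] t 22.57
```

View pics/c11.png

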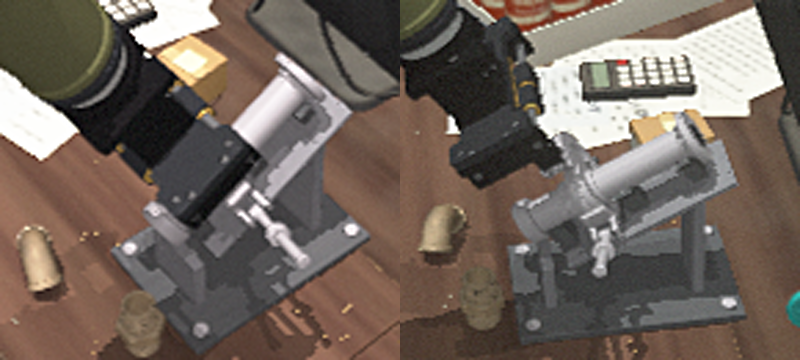

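```bash
cat > ring.py <<'E'
from hp import *; import sys
i=sys.argv[1]
for n in sys.argv[2:]:
    t=n+i if n!='wrist' else 'w'+i
    try: z=ld(t)
    except Exception: cap(n,t); z=ld(t)
    W=pts(z,n=='wrist'); L=RH.inv().apply((W-O).reshape(-1,3)).reshape(W.shape)
    im=z['im'].astype(int); light=im.min(2)>75
    with np.errstate(all='ignore'):
        m=light&(abs(L[...,0])<.014)&(L[...,1]>-.075)&(L[...,1]<.15)&(L[...,2]>-.01)&(L[...,2]<.12); q=L[m]
    h=np.histogram2d(q[:,2],q[:,1],[np.arange(-.01,.111,.01),np.arange(-.08,.141,.01)])[0].astype(int)
    print(n,'rows z top=110.. cols y -80..130'); 
    for r in h[::-1]: print(' '.join(f'{v:3d}' for v in r))
E
python3 ring.py 11 scene side; python3 ring.py 12 wrist
```

```text
scene rows z top=110.. cols y -80..130
  0   0   0   0   0   0   0   0   0   0   0   0   0   0   0   0   0   0   0   0   0   0
  0   0   0   0   0   0   0   0   0   0   0   0   0   0   0   0   0   0   0   0   0   0
  0   0   0   0   0   0   0   0   0   0   0   0   0   0   0   0   0   0   0   0   0   0
  0   0   0   0   0   0   0   0   0   0   0   0   0   0   0   0   0   0   0   0   0   0
  0   0   0   0   0   0   0   0   0   0   0   0   0   0   0   0   0   0   0   0   0   0
  0   0   0   0   0   0   0   0   0   0   0   0   0   0   0   0   0   0   0   0   0   0
  0   0   0   0   0   0   0   0   0   0   0   0   0   0   0   0   0   0   0   0   0   0
  0   0   0   0   0   0   0   0   0   0   0   0   0   0   0   0   0   0   0   0   0   0
  0   0   0   0   0   0   0   0   0   0   0   0   0   0   0   0   0   0   0   0   0   0
  0   0   0   0   0   0   0   0   0   0   0   0   0   0   0   0   0   0   0   0   0   0
  0   0   0   0  19   1   0   0   0   0   0   0   0   0   0   0   0   0   0   0   0   0
  4   1   0   0  24   2   0   0   0   0   0   0   0   0   0   0   0   0   0   0   0   0
side 
[... 1483 characters left out ...]
   0   0   0  55 150 180 398 387 360 323  21   0   0   0   0   0   0   0   0   0   0
  0   0   0   0   0   6 262  87  69  70  64 266  24   0   0   0   0   0   0   0   0   0
  0   0   0   0   0   0  13  20   1   0  28  66  80   0   0   0   0   0   0   0   0   0
  0   0   0   0   0   0   0   0   1   0   0  44  42   0   0   0   0   0   0   0   0   0
  0   0   0   0   0  54  78 129 149  66  12  63  42   0   0   0   0   0   0   0   0   0
  0   0   0   0   0 157 140  36  29 112  71  72  23   0   0   0   0   0   0   0   0   0
  0   0   0   0 258  69  22   0   0   5  37  91  13   0   0   0   0   0   0   0   0   0
 63  34   0   0  98  33   0   0   0   0  25  90   0   0   0   0   0   0   0   0   0   0
```

The ring is now swung over, about 38° short of shut, and sits under the fingertip. I'll press it down.

```bash
python3 -m handwheel '[[0,0.005,0,0.006,0,0,0],[0,0,0,0.008,0,0,0],[0,0,0,0.008,0,0,0],[0,0,0,0.006,0,0,0],[0,0,0,0,0,0,0]]'; python3 -c "import hp; hp.E()"; python3 -m handwheel '[[0,0,0,0.003,0,0,0],[0,0,0,0.003,0,0,0],[0,0,0,0,0,0,0]]'; python3 -c "import hp; hp.E()"
```

```text
time: 23.35
position: [0.5553, -0.0071, 0.1481]
tool_rot: [0.035, 2.62, -0.023]
ft_force: [-1.1, -12.5, 4.5]
grip_width: 0.004
grip_force: 5.3
E head mm [  0.7 -30.4  43. ] F head [  1.6 -12.5   4.3] t 23.35
time: 23.72
position: [0.558, -0.0105, 0.1433]
tool_rot: [0.038, 2.62, -0.028]
ft_force: [-5.0, -18.5, 7.4]
grip_width: 0.006
grip_force: 9.3
E head mm [  0.8 -33.6  37.4] F head [ -0.2 -18.7   8.7] t 23.73
```

```bash
python3 -m handwheel '[[0,0,-0.003,0.003,0,0,0],[0,0,-0.003,0.003,0,0,0],[0,0,0,0.002,0,0,0],[0,0,0,0,0,0,0]]'; python3 -c "import hp; hp.E()"; python3 ring.py 13 wrist side
```

```text
time: 24.22
position: [0.562, -0.0149, 0.1361]
tool_rot: [0.037, 2.62, -0.025]
ft_force: [-1.3, -15.3, 5.2]
grip_width: 0.008
grip_force: 7.0
E head mm [  0.7 -37.9  29.1] F head [  1.8 -15.3   4.9] t 24.23
wrist rows z top=110.. cols y -80..130
  0   0   0   0   0   0   0   0   0   0   0   0   0   0   0   0   0   0   0   0   0   0
  0   0   0   0   0   0   0   0   0   0   0   0   0   0   0   0   0   0   0   0   0   0
  0   0   0   9  21   0   0   0   0   0   0   0   0   0   0   0   0   0   0   0   0   0
  0   0   0   0   1   0   0   0   0   0   0   0   0   0   0   0   0   0   0   0   0   0
  0   0   0   0   0   0   0   0   0   0   0   0   0   0   0   0   0   0   0   0   0   0
  0   0   0   0  18   0   0   0   0   0   0   0   0   0   0   0   0   0   0   0   0   0
  0   0   0   0   5   3  39  40  30  30  17   0   0   0   0   0   0   0   0   0   0   0
  0   0   0   4  25 162 116 100  98 111 176  26   0   0   0   0   0   0   0   0   0   0
  0   0  94 169 209 107  42 103  95  27  98  78   0   0   0   0   0   0   0   0   0   0
  0   0   1  11  43  51 123  24  24  91  56  63   0   0   0   
[... 595 characters left out ...]
   0   0   0   0   0   0   0   0   0   0   0   0   0   0   0   0   0   0   0   0   0
  0   0   0   0   1   2   0   0   0   0   0   0   0   0   0   0   0   0   0   0   0   0
  0   0   0   0   0   2   7  10  11   2   0   0   0   0   0   0   0   0   0   0   0   0
  0   0   1   3   2   8   4   2   3   6   1   0   0   0   0   0   0   0   0   0   0   0
  0   0  16  12  11   4   2   3   0   1   4   1   0   0   0   0   0   0   0   0   0   0
  0   0   5   2  13   1   4   3   2   3   7   1   0   0   0   0   0   0   0   0   0   0
  0   0   0   0   7   7   4   0   0   1   6   3   1   0   0   0   0   0   0   0   0   0
  0   0   0   4  37   8   7   0   0   0   0   3   0   0   0   0   0   0   0   0   0   0
```

```bash
python3 -m handwheel '[[0,0,-0.005,0.001,0,0,0],[0,0,-0.004,0.003,0,0,0],[0,0,0,0.004,0,0,0],[0,0,0,0.003,0,0,0],[0,0,0,0.002,0,0,0],[0,0,0,0,0,0,0]]'; python3 -c "import hp; hp.E()"; python3 -m handwheel '[[0,0,0,0.003,0,0,0],[0,0,0,0.002,0,0,0],[0,0,0,0,0,0,0]]'; python3 -c "import hp; hp.E()"
```

```text
time: 25.08
position: [0.5678, -0.0204, 0.1238]
tool_rot: [0.033, 2.621, -0.02]
ft_force: [1.6, -8.3, 0.4]
grip_width: 0.006
grip_force: 3.8
E head mm [ -0.2 -43.4  15.5] F head [ 1.7 -8.2 -0.6] t 25.07
time: 25.45
position: [0.5703, -0.0214, 0.1201]
tool_rot: [0.034, 2.621, -0.021]
ft_force: [-4.9, -9.9, 6.5]
grip_width: 0.004
grip_force: 5.6
E head mm [  0.1 -44.3  11.1] F head [ -0.8 -10.    7.9] t 25.45
```

```bash
python3 -m handwheel '[[0,0,0,0.003,0,0,0],[0,0,0,0.003,0,0,0],[0,0,0,0,0,0,0]]'; python3 -c "import hp; hp.E()"; python3 ring.py 14 wrist
```

```text
time: 25.82
position: [0.5724, -0.022, 0.1177]
tool_rot: [0.035, 2.622, -0.023]
ft_force: [-33.9, -8.9, 35.4]
grip_width: 0.004
grip_force: 27.0
E head mm [  0.8 -44.9   7.9] F head [-11.5  -9.8  47.5] t 25.82
wrist rows z top=110.. cols y -80..130
  0   0   0   0   0   0   0   0   0   0   0   0   0   0   0   0   0   0   0   0   0   0
  0   0   0   0   0   0   0   0   0   0   0   0   0   0   0   0   0   0   0   0   0   0
  0   0   0   0   0   0   0   0   0   0   0   0   0   0   0   0   0   0   0   0   0   0
  0   0   0   0   0   0   0   0   0   0   0   0   0   0   0   0   0   0   0   0   0   0
  0   0   0   0   0   0   0   0   0   0   0   0   0   0   0   0   0   0   0   0   0   0
  0   0   0   1   0   0   0   0   0   0   0   0   0   0   0   0   0   0   0   0   0   0
  0   0   0   2   0   0   0   0   0   0   0   0   0   0   0   0   0   0   0   0   0   0
  0   0   0  22   0   0   0   0   0 146 102   0   0   0   0   0   0   0   0   0   0   0
  0   0   0  12   9  20  20  30  26 107 200  27   0   0   0   0   0   0   0   0   0   0
  0   0  26  60  99 108  91  13   7  64  97  57   0   0   0   0   0   0   0   0   0   0
  0   0  69 104 113  92  13   0   0   2  57  82 242   0   0   0   0   0   0   0   0   0
 34  12   0   0  55   1   1   0   0   0  17  96   9   0   0   0   0   0   0   0   0   0
```

The ring is shut: the lug top is at about z 10 mm and it met a hard stop. I'll back off, check it and locate the bolt.

```bash
python3 -m handwheel '[[0,0,0,-0.004,0,0,0],[0,0,0,-0.02,0,0,0],[0,0,0,-0.03,0,0,0],[0,0,0,-0.01,0,0,0],[0,0,-0.03,0,0,0,0],[0,0,-0.03,0,0,0,0],[0,0,-0.03,0,0,0,0],[0,0,-0.02,0,0,0,0],[0,0,0,0,0,0,0],[0,0,0,0,0,0,0]]'
cat > bolt.py <<'E'
from hp import *; import sys; E()
for n in sys.argv[2:]:
    t=n+sys.argv[1]; cap(n,t) if n!='wrist' else cap(n,'w'+sys.argv[1]); z=ld(t if n!='wrist' else 'w'+sys.argv[1])
    L=RH.inv().apply((pts(z,n=='wrist')-O).reshape(-1,3)); l=(z['im'].min(2)>70).ravel()
    r=np.hypot(L[:,1]+.05,L[:,2]+.022)
    with np.errstate(all='ignore'): m=l&(abs(L[:,0])<.012)&(r>.05)&(r<.1)&(L[:,1]<-.04)
    q=L[m]; 
    if len(q): print(n,'bolt deg',np.median(np.degrees(np.arctan2(-(q[:,1]+.05),q[:,2]+.022))).round(1),len(q),'x',np.median(q[:,0]).round(4),'rmax',np.percentile(r[m],97).round(3))
    with np.errstate(all='ignore'): m=l&(abs(L[:,0])<.012)&(L[:,1]<-.046)&(L[:,1]>-.058)&(L[:,2]>-.01)&(L[:,2]<.03); c=l&(abs(L[:,0])<.012)&(abs(L[:,1])<.008)&(L[:,2]>.025)&(L[:,2]<.06)
    for nm,k in(('lug top z',m),('crown z',c)):
        if k.sum(): print('  ',nm,np.percentile(L[k,2],[50,90]).round(4),k.sum())
E
python3 bolt.py 15 scene side wrist
```

```text
time: 27.12
position: [0.5402, -0.1257, 0.1697]
tool_rot: [0.029, 2.623, -0.016]
ft_force: [0.5, -0.6, 0.2]
grip_width: 0.002
grip_force: 0.0
E head mm [   1.4 -149.6   67.6] F head [ 0.5 -0.6 -0. ] t 27.12
side bolt deg 67.6 46 x 0.0019 rmax 0.092
   lug top z [0.0097 0.0122] 20
   crown z [0.0376 0.0397] 34
wrist bolt deg 64.4 707 x -0.0009 rmax 0.091
   lug top z [0.0125 0.0138] 289
   crown z [0.0399 0.0408] 504
```

Shut confirmed (crown 38 mm, lug about 11 mm). The bolt is out at about 66°. I'll go outside its end, then push it upright along an arc.

```bash
python3 -m handwheel '[[0,0,-0.01,0,0,0,0],[0,0,0,0.03,0,0,0],[0,0,0,0.03,0,0,0],[0,0,0,0.02,0,0,0],[0,0,0,0,0,0,0]]'
python3 - <<'E'
import hp; hp.E(); s=None
for y,z,n in((-149,-12,1),(-137,10,2),(-121,26,2),(-101,36,2),(-86,40,2),(-70,40,2)): s=hp.go(0,y,z,0,n,start=s)
E
```

```text
time: 27.9
position: [0.5788, -0.139, 0.0992]
tool_rot: [0.032, 2.625, -0.017]
ft_force: [-0.6, 0.3, -0.1]
grip_width: 0.005
grip_force: 0.0
E head mm [-1.000e-01 -1.617e+02 -1.300e+01] F head [-0.5  0.3  0.2] t 27.9
[[0,-0,0.013,-0.001,-0.3,-0.4,0.2]] end [ 0.5787 -0.126   0.0999] err deg 0.05 step 0.013 [-0.3 -0.4  0.2]
[[0,-0,0.006,-0.011,0,-0,0],[0,-0,0.006,-0.011,0,-0,0]] end [ 0.568  -0.1137  0.119 ] err deg 0.05 step 0.0125 [ 0. -0.  0.]
[[0,-0,0.008,-0.008,0,-0,0],[0,-0,0.008,-0.008,0,-0,0]] end [ 0.5604 -0.0975  0.1329] err deg 0.05 step 0.0113 [ 0. -0.  0.]
[[0,-0,0.01,-0.005,0,-0,0],[0,-0,0.01,-0.005,0,-0,0]] end [ 0.5559 -0.0774  0.1415] err deg 0.05 step 0.0112 [ 0. -0.  0.]
[[0,-0,0.007,-0.002,0,-0,0],[0,-0,0.008,-0.002,0,-0,0]] end [ 0.5543 -0.0623  0.145 ] err deg 0.05 step 0.0082 [ 0. -0.  0.]
[[0,-0,0.008,0,0,-0,0],[0,-0,0.008,0,0,-0,0]] end [ 0.5547 -0.0463  0.145 ] err deg 0.05 step 0.008 [ 0. -0.  0.]
```

```bash
python3 -m handwheel '[[0,0,0.013,-0.001,-0.3,-0.4,0.2],[0,0,0.006,-0.011,0,0,0],[0,0,0.006,-0.011,0,0,0],[0,0,0.008,-0.008,0,0,0],[0,0,0.008,-0.008,0,0,0],[0,0,0,0,0,0,0]]'; python3 bolt.py 16 side wrist
```

```text
time: 28.65
position: [0.5617, -0.0984, 0.1373]
tool_rot: [0.035, 2.611, -0.012]
ft_force: [-1.7, -3.8, 3.2]
grip_width: 0.001
grip_force: 1.8
E head mm [   2.7 -121.7   29.2] F head [ 0.2 -3.8  3.5] t 28.65
side bolt deg 44.3 6 x 0.0057 rmax 0.092
   lug top z [0.0086 0.0113] 20
   crown z [0.0366 0.0385] 4
wrist bolt deg 39.3 79 x -0.0043 rmax 0.061
   lug top z [0.0123 0.0136] 293
   crown z [0.0399 0.0406] 530
```

```bash
python3 -m handwheel '[[0,0.002,0.01,-0.003,0,0,0],[0,0,0.01,-0.003,0,0,0],[0,0,0.008,-0.002,0,0,0],[0,0,0.007,-0.002,0,0,0],[0,0,0.008,0,0,0,0],[0,0,0,0,0,0,0]]'; python3 bolt.py 17 side wrist
```

```text
time: 29.5
position: [0.5554, -0.0526, 0.1419]
tool_rot: [0.031, 2.615, -0.008]
ft_force: [-0.4, -0.4, -0.1]
grip_width: 0.005
grip_force: 0.0
E head mm [ -1.3 -76.3  37. ] F head [-0.4 -0.4  0.1] t 29.5
side bolt deg 13.6 7 x 0.0088 rmax 0.094
   lug top z [0.0084 0.0234] 27
   crown z [0.0374 0.039 ] 13
wrist bolt deg 23.3 1 x -0.011 rmax 0.067
   lug top z [0.0141 0.0249] 324
   crown z [0.0399 0.0406] 557
```

```bash
python3 -m handwheel '[[0,0,0.004,0,0,0,0],[0,0,0.004,0,0,0,0],[0,0,0.003,0,0,0,0],[0,0,0,0,0,0,0]]'; python3 -c "import hp; hp.E()"; python3 -m handwheel '[[0,0,0.003,0,0,0,0],[0,0,0.002,0,0,0,0],[0,0,0,0,0,0,0]]'; python3 bolt.py 18 scene side wrist
```

```text
time: 30.1
position: [0.5556, -0.0432, 0.1421]
tool_rot: [0.034, 2.615, -0.009]
ft_force: [-1.3, -0.6, 0.4]
grip_width: 0.008
grip_force: 0.6
E head mm [ -1.3 -66.8  37.1] F head [-0.9 -0.6  1. ] t 30.1
time: 30.48
position: [0.5556, -0.0424, 0.1421]
tool_rot: [0.039, 2.615, -0.014]
ft_force: [-1.5, -10.9, 0.9]
grip_width: 0.005
grip_force: 5.6
E head mm [ -1.4 -65.8  37.1] F head [ -0.6 -10.9   1.4] t 30.48
side bolt deg 6.0 9 x 0.0084 rmax 0.089
   lug top z [0.0105 0.022 ] 57
   crown z [0.0366 0.0391] 25
wrist bolt deg 10.0 2 x -0.0115 rmax 0.065
   lug top z [0.0174 0.0252] 361
   crown z [0.0399 0.0407] 259
```

```bash
python3 -m handwheel '[[0,0,0.004,0,0,0,0],[0,0,0.003,0,0,0,0],[0,0,0,0,0,0,0]]'; python3 -c "import hp; hp.E()"; python3 -m handwheel '[[0,0,-0.011,0,0,0,0],[0,0,-0.01,0,0,0,0],[0,0,-0.02,-0.02,0,0,0],[0,0,-0.03,-0.03,0,0,0],[0,0,-0.03,-0.04,0,0,0],[0,0,0,0,0,0,0],[0,0,0,0,0,0,0]]';  python3 bolt.py 19 scene side wrist
python3 - <<'E'
from h import *
w=ld('w19')['im'];s=ld('side19')['im'];c=ld('scene19')['im']
cv2.imwrite('pics/c19.png',np.hstack([cv2.resize(c[170:280,220:330],(400,400),interpolation=cv2.INTER_CUBIC),cv2.resize(s[165:275,235:345],(400,400),interpolation=cv2.INTER_CUBIC)]))
E
```

```text
time: 31.0
position: [0.5554, -0.0417, 0.1421]
tool_rot: [0.046, 2.615, -0.022]
ft_force: [-2.9, -26.2, 0.8]
grip_width: 0.001
grip_force: 12.8
E head mm [ -1.5 -64.9  37.2] F head [ -1.5 -26.3   1.8] t 31.0
time: 31.88
position: [0.5293, -0.1318, 0.2083]
tool_rot: [0.034, 2.629, -0.001]
ft_force: [0.1, 0.5, -0.1]
grip_width: 0.007
grip_force: 0.0
E head mm [  11.6 -156.3  106.4] F head [-0.   0.5 -0.1] t 31.88
side bolt deg 3.8 63 x 0.0013 rmax 0.09
   lug top z [0.0105 0.026 ] 64
   crown z [0.0371 0.0392] 32
wrist bolt deg 2.3 480 x -0.001 rmax 0.092
   lug top z [0.0239 0.0261] 368
   crown z [0.0399 0.0409] 426
```

View pics/c19.png

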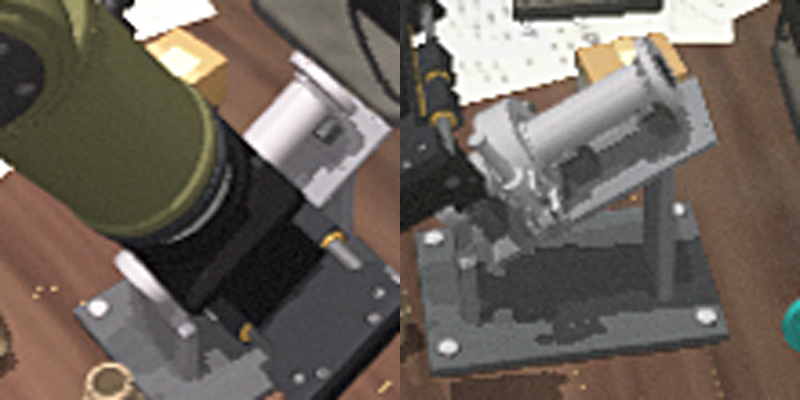

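```bash
python3 -m handwheel '[[0,0,-0.02,-0.03,0,0,0],[0,0,-0.03,-0.03,0,0,0],[0,0,-0.03,-0.03,0,0,0],[0,0,-0.03,0,0,0,0],[0,0,0,0,0,0,0],[0,0,0,0,0,0,0]]'
python3 - <<'E'
from hp import *; from scipy.optimize import least_squares as LS
for n,t in(('scene','scene20'),('side','side20'),('wrist','w20')):
    cap(n,t); z=ld(t); L=RH.inv().apply((pts(z,n=='wrist')-O).reshape(-1,3)); 
    q=L[(abs(L[:,0])<.012)&(abs(L[:,1]+.052)<.02)&(L[:,2]>.027)&(L[:,2]<.066)]
    if len(q)<12: print(n,len(q)); continue
    f=LS(lambda p:np.hypot(q[:,0]-p[0],q[:,1]-p[1]-p[2]*(q[:,2]-.047))-.005,[0,-.052,0],loss='soft_l1',f_scale=.001).x
    print(n,len(q),'x,y at z47',f[:2].round(4),'slope',f[2].round(3),'angle from pivot rad',np.arctan2(-(f[1]+.05),.069).round(3))
    C=L-[.06,0,0]; m=(abs(C[:,0]-.055)<.02)&(np.hypot(C[:,1],C[:,2])<.031)
    q=C[(abs(C[:,0])<.045)&(abs(np.hypot(C[:,1],C[:,2])-.017)<.005)&(C[:,2]>0)&(C[:,0]>-.03)]
    g=LS(lambda a:np.hypot(q[:,1]-a[0],q[:,2]-a[1])-.017,[0,0],loss='soft_l1',f_scale=.001).x
    print('   spool y,z',g.round(4),'upper end x',np.percentile(C[m,0],99).round(4))
E
python3 -c "import hp; hp.E()"
```

```text
time: 32.78
position: [0.4951, -0.2454, 0.2826]
tool_rot: [0.028, 2.639, 0.009]
ft_force: [0.5, 0.3, -0.6]
grip_width: 0.01
grip_force: 0.0
scene 0
side 54 x,y at z47 [ 0.0006 -0.0514] slope -0.058 angle from pivot rad 0.02
   spool y,z [-0.0016 -0.0015] upper end x 0.0607
wrist 168 x,y at z47 [ 0.0003 -0.0496] slope -0.008 angle from pivot rad -0.005
   spool y,z [0.     0.0012] upper end x 0.0545
E head mm [  22.3 -271.4  186.7] F head [-0.2  0.2 -1.2] t 32.92
```

The bolt is upright (within 0.02 rad of zero), the ring is shut, the spool is seated and the arm is clear, so I'm handing in.

```bash
python3 -c "
from bench import ctrl; print(ctrl.close_job())"
```

```text
the job is handed in; nothing more can be done
None
```

I handed the job in at about 33 s: by my camera measurements the spool is seated against the fixed flange, the ring is shut, the bolt is upright within about 0.02 rad, and the arm is clear (no verdict came back; I didn't re-measure the bystanders, but none should have been touched).

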